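# Set and lock the slotted fence of an assembly jig

### The job

Slide the jig's slotted fence towards the end stop until it nips the loose setting block squarely against the stop's pad, and press it home gently, by feel, holding about 1 kg of push for a moment and never more than 2 kg. Then swing the clamping lever clockwise (seen from above) until the fence is firmly clamped there, let go, and leave the trays and the screwdriver where they are.

Things in the scene. Friction and masses are not known exactly. Their poses are not given: they have to be found in the camera images.
- jig: fixed grey-painted jig base, 140 x 370 x 12 mm, top 12 mm above the bench. Origin on its underside, on the slide line: the fence slides along +y, x is across, z up. Two black scribed lines across it at y 84 and 104 mm: the fence's front face ends up between them. In the fence's slot stand two bolts: at y -30 mm a plain one (20 mm hexagon head, top 28 mm above the bench), at y -70 mm the lever's
- end_stop: dark steel end stop on the jig base (100 mm across, 22 mm thick, top 57 mm above the bench); its face, at jig y = 150 mm, looks to the jig's -y and carries a firm flat steel pad (60 mm across, 30 high) that sticks out 6 to 26 mm, set differently each time and not measured: find it by feel. Origin at the foot of that face, in its middle; axes as the jig's
- fence: loose steel fence, 0.45 to 0.7 kg: foot plate 70 x 198 x 8 mm with one long slot, flat on the jig base; at its +y end an upright flange 90 (x) x 10 (y) mm, top 70 mm above the bench. Origin on the underside below the flange's front face; flange at y -10 to 0, foot back to y -198 mm; axes as the jig's. Slides with 1 to 4 N; push the flange's back from above the foot, 25 mm clear of bolts
- fence_face (a point): middle of the fence flange's front face, 20 mm above the fence's underside; axes as the fence's
- block: loose steel setting block 60 (x) x 40 (y, along the slide) x 34 mm high, about 0.4 kg, on the jig base between fence and end stop, at first a little askew and off the stop's pad. Origin: centre of its underside. The fence pushes it square onto the pad, then the force rises steeply. Home: nipped with 5 N or more for 0.3 s; never over 20 N from the fence
- lever: black clamping lever on the rear bolt: hub 25 mm across on a steel washer 30 mm across, arm 12 mm thick and 46 to 60 mm above the bench. Origin on the turning axis at bench level; the arm points along its own +x
- lever_tip (a point): centre of the 16 mm ball at the arm's end, 80 mm from the turning axis, 54 mm above the bench
- lever_turn (a joint): lever turn in rad, growing clockwise from above; at 0 the arm points 0.3 rad from jig +x towards jig +y. Easy (about 1 N at the ball) until the washer meets the foot near 0.75, then stiffer; it stays where left. Firm (30 N or more on the fence) once pushing near the ball takes 5 N; end of travel 2.2
- ring_tray: clear plastic tray 110 x 150 x 45 mm with dark steel rings; leave alone. Origin under its centre
- plug_tray: the same tray with orange plugs; leave alone
- screwdriver: screwdriver 190 mm long lying on the bench; leave alone
Not all that is in view belongs to the job. Leave any blue look-alike of the fence alone.

How it is judged:
By the outcome, as a careful person would: the job done as asked, in the order asked, and still so for the second after the job is handed in, with the robot touching nothing.
It also fails if it takes over 67 s, if anything falls off the work surface, if the arm or the gripper's body presses on something with over 40 N, if the wrist force passes 120 N, or if a joint passes its speed limit or range.

### The arm

A 6-joint arm with a two-finger parallel gripper is mounted at the origin on the work surface. World frame = base frame: x ahead of the robot, y to its left, z up, the work surface at z = 0. Lengths are in m, angles in degrees, forces in N, time in s.
With the tool pointing down it reaches from about 0.3 to 0.75 m from the base axis. Payload 8.5 kg.
Tool frame: the origin (TCP) lies on the centre line of the jaws, within the pads' length; the fingertips stand env.tips_ahead ahead of it and the grasp point (between the pads) lies 8 mm behind it (env.tips_ahead is the distance from the TCP to the fingertips, in m); z points along the fingers, y is the direction in which the jaws open and shut (so a half turn about z gives the same grasp; the last joint's range is limited). The gripper opens to 85 mm and grips with 20 to 120 N. Pads are 22 mm wide; open, the fingers measure 114 mm over their backs; the gripper's body (76 mm by 85 mm) begins 54 mm behind the grasp point. The pads swing forward as they close: fully open they stand 13 mm farther back than shut.
Start: joints at [-79.773, 21.807, 74.336, -0, 83.858, -12.336], TCP at [0.211, -0.508, 0.242] pointing down, gripper open.
Joint ranges: [-178.18, 178.18], [-50.72, 133.34], [12.68, 142.11], [-81.47, 261.47], [9.98, 163.14], [-165.26, 165.26]. Speed limits (degrees/s): [136.94, 136.94, 180, 180, 180, 180].

### API

Orientations are given as a 3x3 rotation matrix whose columns are the frame's x, y, z axes.
In Python, from rig import env gives the robot as it stands.
- The arm moves only by the tool servo_tool, never from a script. Its argument "commands" is a list of rows, each an object with "linear": the shift along the tool's x, y, z in mm, a list of three; "angular": the turn, a rotation vector about the tool's x, y, z in degrees, a list of three; "gripper": the opening, from -1 (shut) to 1 (fully open). In form: [{"linear": [x, y, z], "angular": [rx, ry, rz], "gripper": gripper}, ...]. A call has 1 to 20 rows; each row is the pose to reach, as a shift and turn from the pose commanded when the call began, along the tool's axes at that moment; what a row does not reach only later rows make up. A row lasts 1/10 s, in which the tool goes at most 50 mm and 8.59 degrees, less where a joint would pass 70% of its speed; a pose out of reach is approached as far as the arm can. A call with a gripper value outside its range is refused whole. The fingers move at their own pace and stop on an object; "force" is the grip in N (left out, the last holds). Time passes only in rows, so rows that repeat a pose let the fingers close. It gives the time, the measured TCP pose, the force and the opening at its end, in the units of the state.
- env.observe(): the state, without advancing time (a new reading comes with each control period).
- env.get_image(name): name is "side" or "top" or "wrist"; returns a dict with "frame" (480x640x3 uint8, blue, green, red), "fx", "fy", "cx", "cy" (pixels), "k1" (the pictures are not rectified: a ray, as slopes to the right and down, at radius r is drawn at 1 + k1 r^2 times it, then the intrinsics apply), "cam_to_world" (4x4, takes a point from camera to world coordinates); the wrist camera has in their place "T_tool_cam" (4x4, takes a point from camera to tool coordinates, whose origin is the TCP and whose axes are the flange's). Camera axes: x right, y up, looking along -z (the intrinsics and any distortion apply to the point x, -y, -z); pixel columns grow to the right and rows downward; lengths in m; the calibration is good to about 2 mm. A picture is of the moment at which its call begins: read the wrist's pose just before it. There is no depth.
- env.close_job(): hands the job in, once; it reports no verdict.
Trained networks look in a picture, given as the dict that the camera call returned (one of the last four; its "shot" number tells which), for a name from the list of things; names that differ only in an ending like _2 or _b are one class to them, and where a whole thing is asked for, a point or a joint stands for the part that bears it (a point fixed in the world has none). Each returns a list of dicts, best first, with "confidence" (0 to 1); they miss things now and then, are a little off and sometimes report something else, mostly with a low value. They report only what shows in the picture. A call takes as long as a camera call. They do not tell look-alikes from the thing itself.
- env.trace(picture, query): "pixels" (480x640 bool, what is visible of it) and "extent" ([left, top, right, bottom] in pixels, round what is visible of it).
The state is a dict: "time_s": time; "q": joint angles; "qvel": joint speeds; "joint_efforts": joint torques, N m; "position": TCP position; "tool_rot": TCP orientation; "ft_force": force on the tool from outside, world axes, zero at the start; "wrist_torque": the same for the moment, N m; "grip_width": finger opening in m.
Only numpy, scipy, OpenCV 4.12 (cv2) and the standard library are available. Lean on these libraries where they do the work, as an engineer would, in place of code of your own. Each camera call takes 0.05 s, during which the arm holds its last target.

## Working session

There is one attempt and no reset: what is moved stays moved. The work goes in short steps, Python scripts to look and compute and a tool call to move; the robot and the scene stay as the last step left them, time stands still between calls to the robot, and variables do not carry over. Pictures are saved under pics/ and viewed, and the job is handed in when it is done.

Besides the shell and the picture viewer there is one more tool, called after ">>>" by a JSON object that holds its "fn" and its "kwargs". servo_tool: Moves the arm, as the interface text tells. Its arguments: {"type":"object","properties":{"commands":{"type":"array","items":{"type":"object","properties":{"linear":{"type":"array","items":{"type":"number"}},"angular":{"type":"array","items":{"type":"number"}},"gripper":{"type":"number"}}}},"force":{"type":"number"}},"required":["commands"]}

```bash
ls; mkdir -p pics; cat > h.py <<'E'
import numpy as np, cv2
from rig import env
def ray(pic,u,v,T=None):
    x=(u-pic['cx'])/pic['fx']; y=(v-pic['cy'])/pic['fy']; k=pic['k1']
    a,b=x,y
    for _ in range(20):
        r2=a*a+b*b; a,b=x/(1+k*r2),y/(1+k*r2)
    T=pic['cam_to_world'] if T is None else T
    T=np.array(T)
    d=T[:3,:3]@np.array([a,-b,-1.0]); return T[:3,3],d
def at(pic,u,v,z,T=None):
    o,d=ray(pic,u,v,T); return o+d*(z-o[2])/d[2]
def proj(pic,p,T=None):
    T=np.array(pic['cam_to_world'] if T is None else T)
    c=T[:3,:3].T@(np.array(p)-T[:3,3]); a=c[0]/-c[2]; b=-c[1]/-c[2]
    s=1+pic['k1']*(a*a+b*b); return np.array([pic['cx']+pic['fx']*a*s,pic['cy']+pic['fy']*b*s])
def wristT(pic,st):
    M=np.eye(4); M[:3,:3]=np.array(st['tool_rot']); M[:3,3]=st['position']; return M@np.array(pic['T_tool_cam'])
E
python3 - <<'E'
from h import *
print(env.observe()); print(env.tips_ahead)
for n in("top","side","wrist"):
    p=env.get_image(n); cv2.imwrite(f"pics/{n}0.png",p['frame']); print(n,{k:v for k,v in p.items() if k!='frame'})
    for q in ("jig","end_stop","fence","block","lever") if n=="top" else []:
        for d in env.trace(p,q)[:3]: print(q,d['confidence'],d['extent'])
E
```

```text
pics
{'time_s': 0.0, 'q': array([-7.97728235e+01,  2.18420288e+01,  7.43860223e+01,  3.35065323e-04,
        8.38575349e+01, -1.23346629e+01]), 'qvel': array([-0.03338036, -0.02939587,  0.05705389, -0.03007326, -0.01646263,
        0.07152912]), 'joint_efforts': array([ 1.52546785e-03, -4.48454726e+01, -2.31279087e+01, -1.09118785e-04,
        4.68273924e-03, -1.19039157e-05]), 'position': array([ 0.2109823 , -0.50761979,  0.24169456]), 'tool_rot': array([[ 9.23466248e-01,  3.83679582e-01, -2.59496892e-04],
       [ 3.83679533e-01, -9.23465133e-01,  1.47105618e-03],
       [ 3.24777888e-04, -1.45803438e-03, -9.99998884e-01]]), 'ft_force': array([-0.04409947,  0.20646878,  0.19540329]), 'wrist_torque': array([0.07140491, 0.04635258, 0.03294266]), 'grip_width': 0.08481906802746665}
0.011
top {'fx': 545.6863351965574, 'fy': 545.6863351965574, 'cx': 321.7200897732354, 'cy': 243.2225736906811, 'k1': -0.03887981679640422, 'cam_to_world': array([[-0.00718783,  0.98283584, -0.18434222,  0.23682858],
       [-0.99958589, -0.01219864, -0.02606241,  0.10704827],
       [-0.02786379,  0.18407855
[... 555 characters left out ...]
      [-0.46091805, -0.58419299,  0.66803675,  1.24171831],
       [-0.0159256 ,  0.75808981,  0.65195568,  1.17217333],
       [ 0.        ,  0.        ,  0.        ,  1.        ]]), 'shot': 2}
wrist {'fx': 396.09485774578957, 'fy': 396.09485774578957, 'cx': 313.70353470090504, 'cy': 239.14709716144722, 'k1': -0.08490167497432685, 'T_tool_cam': array([[-6.55022423e-04,  9.51412037e-01,  3.07919967e-01,
         8.08857476e-02],
       [ 9.99999734e-01,  7.21813623e-04, -1.03013522e-04,
        -4.49995954e-04],
       [-3.20269132e-04,  3.07919818e-01, -9.51412257e-01,
        -1.31137966e-01],
       [ 0.00000000e+00,  0.00000000e+00,  0.00000000e+00,
         1.00000000e+00]]), 'shot': 3}
```

View pics/top0.png

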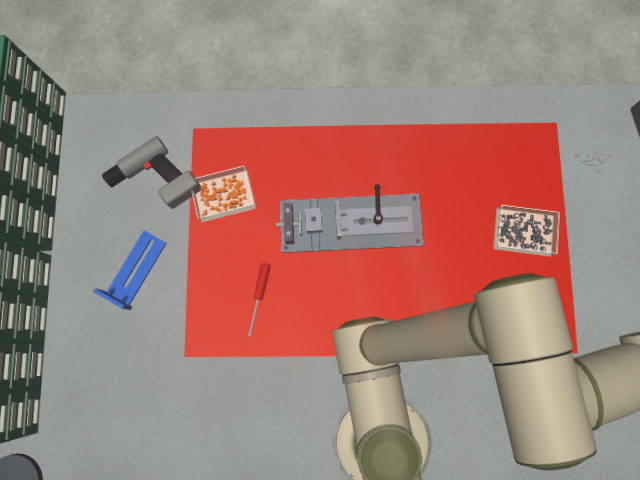

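View pics/side0.png

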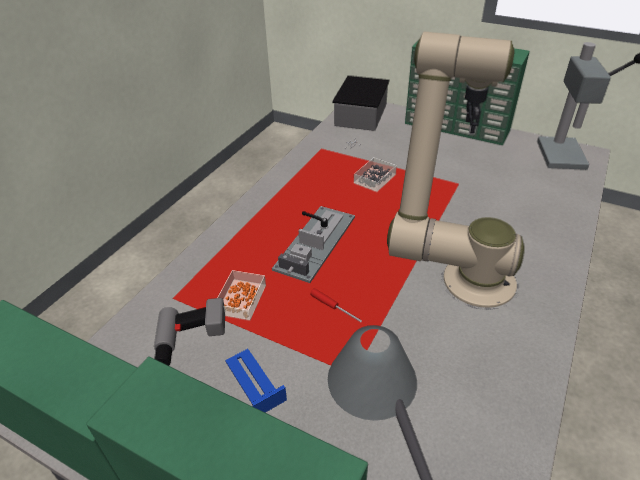

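```bash
python3 - <<'E'
import cv2
a=cv2.imread('pics/top0.png'); cv2.imwrite('pics/top0c.png',cv2.resize(a[170:270,265:430],None,fx=4.8,fy=4.8,interpolation=cv2.INTER_CUBIC))
E
```

```text
(no output)
```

View pics/top0c.png

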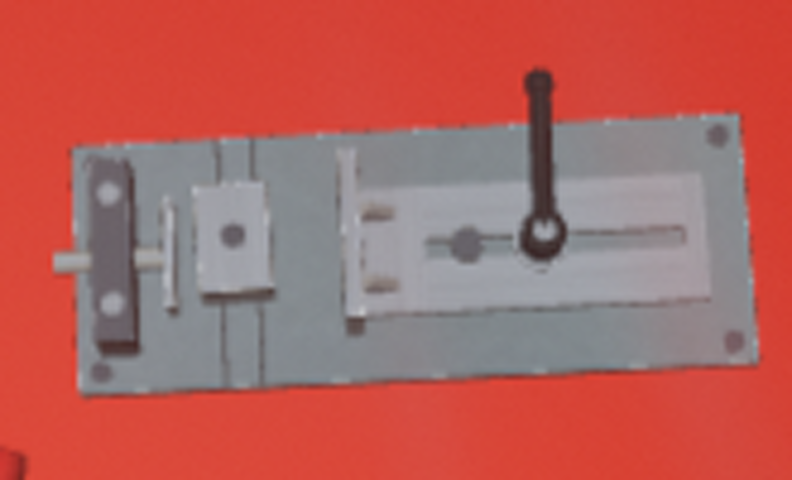

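```bash
python3 - <<'E'
from h import *
p=env.get_image("top")
c=lambda u,v,z:at(p,265+u/4.8,170+v/4.8,z)
for n,u,v,z in [("TL",72,147,.012),("TR",740,114,.012),("BR",758,362,.012),("BL",82,394,.012),("hub",542,237,.06),("ball",538,82,.054),("bolt",467,244,.028),("flL",345,150,.07),("flR",352,312,.07),("block",232,235,.046)]:
    print(n,c(u,v,z).round(4))
E
```

```text
TL [0.6158 0.2542 0.012 ]
TR [ 0.6293 -0.1147  0.012 ]
BR [ 0.4903 -0.1188  0.012 ]
BL [0.4771 0.2477 0.012 ]
hub [ 0.5501 -0.      0.06  ]
ball [ 0.6368 -0.0007  0.054 ]
bolt [0.5542 0.038  0.028 ]
flL [0.5963 0.1034 0.07  ]
flR [0.5089 0.1008 0.07  ]
block [0.5567 0.1644 0.046 ]
```

>>> {"fn": "servo_tool", "kwargs": {"commands": [{"linear":[30,-23,-2],"angular":[0,0,2],"gripper":-1},{"linear":[60,-46,-4],"angular":[0,0,4],"gripper":-1},{"linear":[95,-74,-8],"angular":[0,0,6],"gripper":-1},{"linear":[130,-101,-8],"angular":[0,0,8],"gripper":-1},{"linear":[165,-128,-8],"angular":[0,0,10],"gripper":-1},{"linear":[200,-155,-8],"angular":[0,0,12],"gripper":-1},{"linear":[235,-183,-8],"angular":[0,0,14],"gripper":-1},{"linear":[270,-210,-8],"angular":[0,0,16],"gripper":-1},{"linear":[305,-237,-8],"angular":[0,0,18],"gripper":-1},{"linear":[340,-264,-8],"angular":[0,0,20],"gripper":-1},{"linear":[375,-292,-8],"angular":[0,0,20.5],"gripper":-1},{"linear":[410,-319,-8],"angular":[0,0,20.5],"gripper":-1},{"linear":[445,-346,-8],"angular":[0,0,20.5],"gripper":-1},{"linear":[480,-373,-8],"angular":[0,0,20.5],"gripper":-1},{"linear":[510,-397,-8],"angular":[0,0,20.5],"gripper":-1},{"linear":[530,-412,-8],"angular":[0,0,20.5],"gripper":-1},{"linear":[542,-422,-8],"angular":[0,0,20.5],"gripper":-1},{"linear":[542,-422,-8],"angular":[0,0,20.5],"gripper":-1}]}}

```text
time_s: 2.25
position: [0.5499, 0.0908, 0.25]
tool_rot: [[0.999, 0.038, -0.0], [0.038, -0.999, 0.0], [-0.0, -0.0, -1.0]]
ft_force: [0.4, 0.6, 0.8]
grip_width: 0.0002
```

```bash
python3 - <<'E'
from h import *
st=env.observe(); print(st['time_s'],st['position'],st['tool_rot'],st['q'],st['ft_force'],st['grip_width'])
p=env.get_image("wrist"); np.save('w1.npy',wristT(p,st)); cv2.imwrite("pics/w1.png",p['frame'])
for q in ("jig","end_stop","fence","block","lever"):
  for d in env.trace(p,q)[:2]: print(q,d['confidence'],d['extent'])
E
```

```text
2.25 [0.54992096 0.09084416 0.25001908] [[ 9.99283900e-01  3.78364625e-02 -2.99007610e-04]
 [ 3.78364916e-02 -9.99283939e-01  9.23006100e-05]
 [-2.95301173e-04 -1.03547912e-04 -9.99999951e-01]] [-2.79157827e+00  2.22593308e+01  7.23161021e+01  4.46189831e-03
  8.54419362e+01  8.50396784e+01] [0.37047782 0.58324495 0.83690547] 0.00020644880014758447
jig 0.61 [126.3, 95.7, 537.8, 266.6]
end_stop 0.79 [123.4, 141.3, 207.3, 260.2]
fence 0.75 [294.5, 145.9, 512.4, 260.6]
block 0.59 [201.8, 155.0, 260.0, 231.3]
lever 0.76 [395.7, 98.6, 445.4, 214.9]
```

View pics/w1.png

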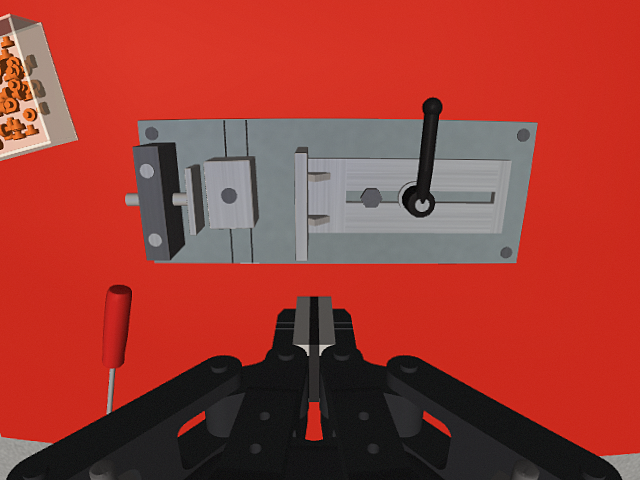

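The wrist view shows the real, silver fence on the jig, with its flange at column 301 and gussets at rows 177 and 218. The block is at (230,195), the lever hub at (422,204) and the ball at (432,105). The only thing that could be mistaken for the fence is the blue look-alike in the top view at (130,270), so I'm leaving that alone.

```bash
python3 - <<'E'
from h import *
p=env.get_image("wrist"); T=np.load('w1.npy')
f=p['frame']; cv2.imwrite("pics/w1c.png",cv2.resize(f[85:275,115:545],None,fx=1.86,fy=1.86,interpolation=cv2.INTER_CUBIC))
cv2.imwrite("pics/w1d.png",cv2.resize(f[130:270,270:450],None,fx=4.2,fy=4.2,interpolation=cv2.INTER_CUBIC))
P=lambda u,v,z:at(p,u,v,z,T)
c=[P(138,121,.012),P(537,123,.012),P(516,263,.012),P(155,263,.012)]
for a in c: print(a.round(4))
d=(c[0]-c[1]+c[3]-c[2]);print('ang',np.degrees(np.arctan2(-d[0],d[1])),np.mean(c,0), np.linalg.norm(c[0]-c[1]),np.linalg.norm(c[1]-c[2]))
for n,u,v,z in [("hub",422,204,.06),("ball",432,105,.054),("bolt",371,197,.028),("flTop",301,148,.07),("flTopF",296,148,.07),("flTopB",307,148,.07),("gus1",318,177,.035),("gus2",318,219,.035),("footend",508,160,.02),("footend2",502,234,.02),("blk",229,196,.046)]:
    print(n,P(u,v,z).round(4))
E
```

```text
[0.6185 0.2553 0.012 ]
[ 0.6317 -0.112   0.012 ]
[ 0.493  -0.1174  0.012 ]
[0.4796 0.2503 0.012 ]
ang 2.0672033867100468 [0.55571926 0.06904226 0.012     ] 0.36745477682538014 0.1387178415682173
hub [0.5607 0.0019 0.06  ]
ball [0.6401 0.0011 0.054 ]
bolt [0.5583 0.0401 0.028 ]
flTop [0.6033 0.1037 0.07  ]
flTopF [0.6032 0.1076 0.07  ]
flTopB [0.6035 0.0991 0.07  ]
gus1 [0.5758 0.0891 0.035 ]
gus2 [0.5377 0.0876 0.035 ]
footend [ 0.5969 -0.0856  0.02  ]
footend2 [ 0.5257 -0.0925  0.02  ]
blk [0.5584 0.1654 0.046 ]
```

View pics/w1d.png

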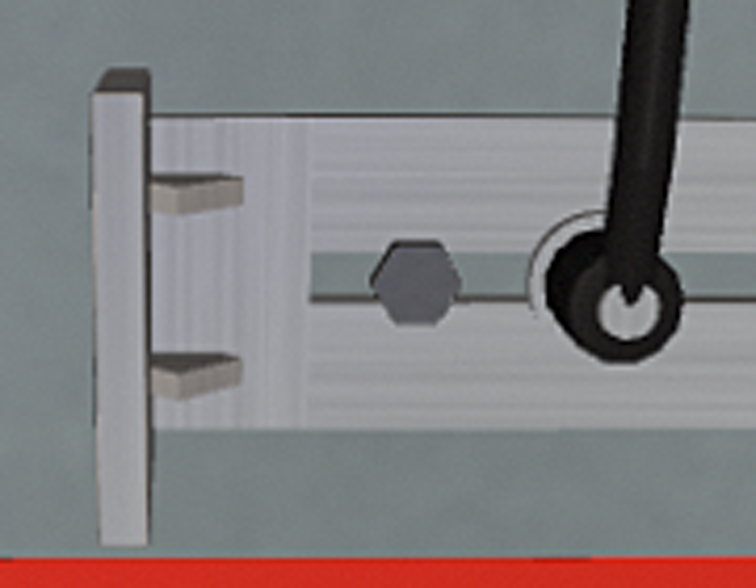

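```bash
python3 - <<'E'
from h import *
p=env.get_image("side"); f=p['frame']
u,v=proj(p,[0.55,0.09,0.25]); print(u,v)
u,v=int(u),int(v)
cv2.imwrite("pics/s1.png",cv2.resize(f[v-70:v+80,u-90:u+90],None,fx=4,fy=4,interpolation=cv2.INTER_CUBIC))
w=env.get_image("wrist"); cv2.imwrite("pics/w2.png",cv2.resize(w['frame'][280:480,180:450],None,fx=2.9,fy=2.9,interpolation=cv2.INTER_CUBIC))
E
```

```text
312.1425646857034 186.43248135264116
```

View pics/s1.png

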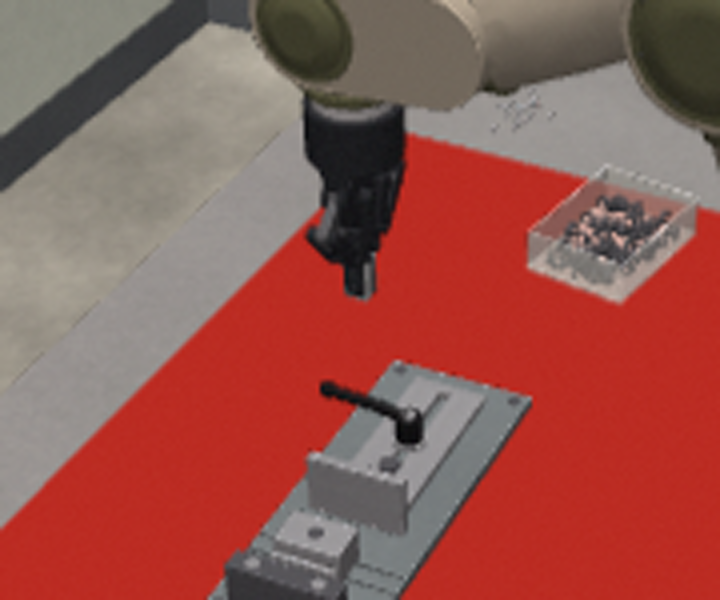

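View pics/w2.png

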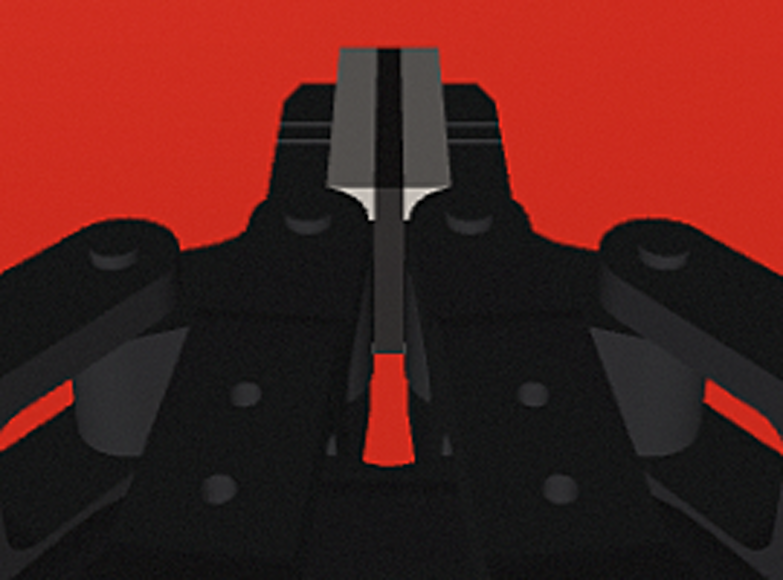

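>>> {"fn": "servo_tool", "kwargs": {"commands": [{"linear":[3,6,0],"angular":[0,0,-8],"gripper":0.27},{"linear":[6,13.5,0],"angular":[0,0,-16],"gripper":0.27},{"linear":[6,13.5,0],"angular":[0,0,-24],"gripper":0.27},{"linear":[6,13.5,10],"angular":[0,0,-32],"gripper":0.27},{"linear":[6,13.5,20],"angular":[0,0,-40],"gripper":0.27},{"linear":[6,13.5,35],"angular":[0,0,-48],"gripper":0.27},{"linear":[6,13.5,50],"angular":[0,0,-56],"gripper":0.27},{"linear":[6,13.5,65],"angular":[0,0,-64],"gripper":0.27},{"linear":[6,13.5,80],"angular":[0,0,-72],"gripper":0.27},{"linear":[6,13.5,95],"angular":[0,0,-80],"gripper":0.27},{"linear":[6,13.5,110],"angular":[0,0,-86],"gripper":0.27},{"linear":[6,13.5,120],"angular":[0,0,-90],"gripper":0.27},{"linear":[6,13.5,130],"angular":[0,0,-90],"gripper":0.27},{"linear":[6,13.5,140],"angular":[0,0,-90],"gripper":0.27},{"linear":[6,13.5,140],"angular":[0,0,-90],"gripper":0.27}]}}

```text
time_s: 4.2
position: [0.5555, 0.0764, 0.1091]
tool_rot: [[-0.034, 0.999, -0.002], [0.999, 0.034, 0.0], [0.0, -0.002, -1.0]]
ft_force: [-0.1, -0.4, 0.8]
grip_width: 0.0543
```

```bash
python3 - <<'E'
from h import *
st=env.observe(); print(st['time_s'],st['position'],st['tool_rot'],st['q'],st['ft_force'],st['grip_width'])
p=env.get_image("side"); f=p['frame']
u,v=map(int,proj(p,[0.55,0.09,0.09]))
cv2.imwrite("pics/s2.png",cv2.resize(f[v-60:v+60,u-80:u+80],None,fx=4.8,fy=4.8,interpolation=cv2.INTER_CUBIC))
w=env.get_image("wrist"); cv2.imwrite("pics/w3.png",w['frame'])
E
```

```text
4.2 [0.55554731 0.07643466 0.10911293] [[-3.44273033e-02  9.99404613e-01 -2.27607095e-03]
 [ 9.99407179e-01  3.44277338e-02  1.50245152e-04]
 [ 2.28515663e-04 -2.26954911e-03 -9.99997398e-01]] [-4.26044850e+00  3.03465665e+01  8.39045492e+01 -1.20909175e-03
  6.58795729e+01 -6.23289709e+00] [-0.1483317  -0.42251718  0.80026054] 0.054252705959968645
```

View pics/s2.png

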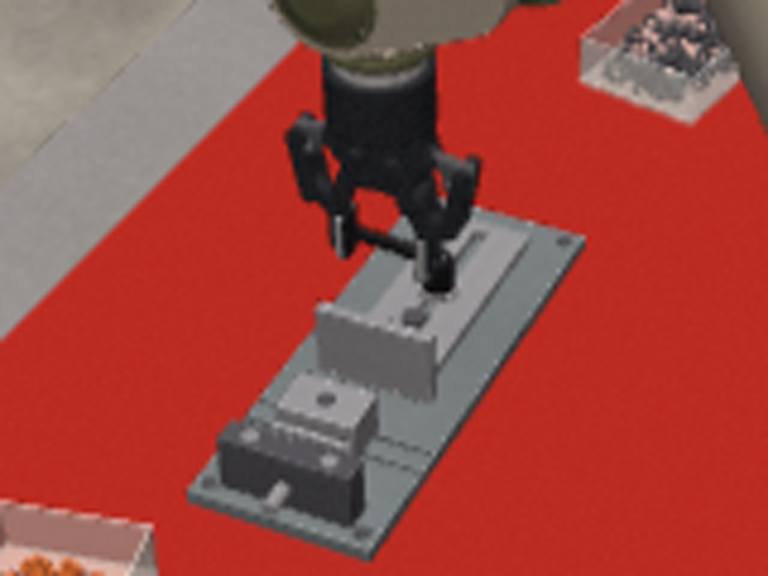

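View pics/w3.png

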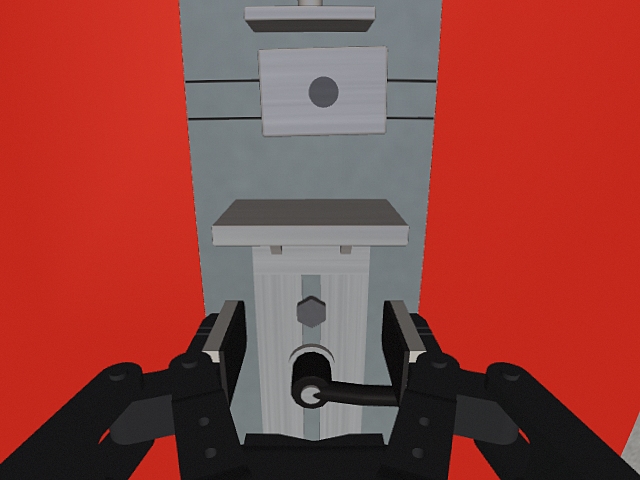

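```bash
python3 - <<'E'
from h import *
st=env.observe(); p=env.get_image("wrist"); T=wristT(p,st)
P=lambda u,v,z:at(p,u,v,z,T)
print("pad top edge",[P(310,23,z).round(4)[1] for z in(.042,.046,.05,.055)],"pad bot edge",[P(310,32,z).round(4)[1] for z in(.012,.016,.02,.025)])
print("blk top far",P(260,50,.046)[:2],P(386,47,.046)[:2],"near",P(264,136,.046)[:2],P(385,133,.046)[:2])
print("fl front",P(225,225,.07),P(400,225,.07),"fl back",P(213,245,.07),P(408,244,.07))
print("lines",P(300,118,.012),P(230,118,.012),P(230,80,.012), "gus",P(276,250,.035),P(346,249,.035))
print("bolt",P(311,312,.028),"hub",P(311,396,.06))
cv2.imwrite("pics/w4.png",cv2.resize(p['frame'][0:150,200:420],None,fx=3.5,fy=3.5,interpolation=cv2.INTER_CUBIC))
E
```

```text
pad top edge [np.float64(0.1964), np.float64(0.1956), np.float64(0.1948), np.float64(0.1938)] pad bot edge [np.float64(0.1979), np.float64(0.1972), np.float64(0.1964), np.float64(0.1955)]
blk top far [0.52955433 0.18335541] [0.58719097 0.18675843] near [0.53154726 0.14455021] [0.58974734 0.14804351]
fl front [0.51669748 0.10627242 0.07      ] [0.59576362 0.10898978 0.07      ] fl back [0.51079917 0.09650986 0.07      ] [0.60038859 0.10007696 0.07      ]
lines [0.54757185 0.152966   0.012     ] [0.50832836 0.1518654  0.012     ] [0.50868207 0.1721726  0.012     ] gus [0.53676422 0.0825661  0.035     ] [0.57545652 0.08448428 0.035     ]
bolt [0.55744871 0.04099632 0.028     ] hub [0.55879423 0.00508396 0.06      ]
```

View pics/w4.png

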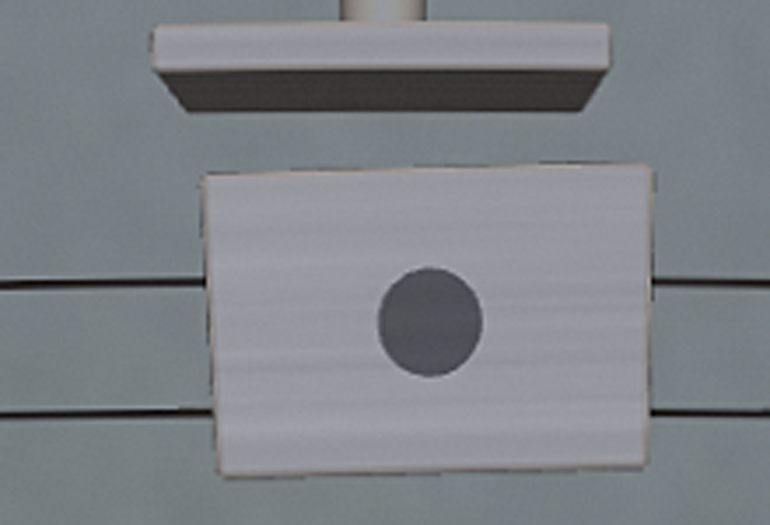

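>>> {"fn": "servo_tool", "kwargs": {"commands": [{"linear":[0,0.5,10],"gripper":0.27},{"linear":[0,0.5,22],"gripper":0.27},{"linear":[0,0.5,34],"gripper":0.27},{"linear":[0,0.5,46],"gripper":0.27},{"linear":[0,0.5,56],"gripper":0.27},{"linear":[0,0.5,62],"gripper":0.27},{"linear":[0,0.5,62],"gripper":0.27},{"linear":[0,0.5,62],"gripper":0.27}]}}

```text
validation failed for argument at $.co...
```

>>> {"fn": "servo_tool", "kwargs": {"commands": [{"linear":[2,0,0],"gripper":0.27},{"linear":[4,0,0],"gripper":0.27},{"linear":[6,0,0],"gripper":0.27},{"linear":[7,0,0],"gripper":0.27},{"linear":[8,0,0],"gripper":0.27},{"linear":[9,0,0],"gripper":0.27},{"linear":[10,0,0],"gripper":0.27},{"linear":[11,0,0],"gripper":0.27},{"linear":[12,0,0],"gripper":0.27},{"linear":[14,0,0],"gripper":0.27},{"linear":[16,0,0],"gripper":0.27},{"linear":[18,0,0],"gripper":0.27},{"linear":[20,0,0],"gripper":0.27},{"linear":[20,0,0],"gripper":0.27}]}}

```text
validation failed for argument at $.co...
```

```bash
python3 - <<'E'
from h import *
st=env.observe(); print(st['time_s'],st['position'],st['ft_force'],st['grip_width'])
p=env.get_image("side"); f=p['frame']
u,v=map(int,proj(p,[0.55,0.12,0.05]))
cv2.imwrite("pics/s3.png",cv2.resize(f[v-60:v+60,u-80:u+80],None,fx=4.8,fy=4.8,interpolation=cv2.INTER_CUBIC))
w=env.get_image("wrist"); cv2.imwrite("pics/w5.png",w['frame'])
E
```

```text
4.35 [0.55637205 0.0764661  0.11075292] [-0.88720045  0.35348773  0.31816322] 0.054266356624956595
```

View pics/s3.png

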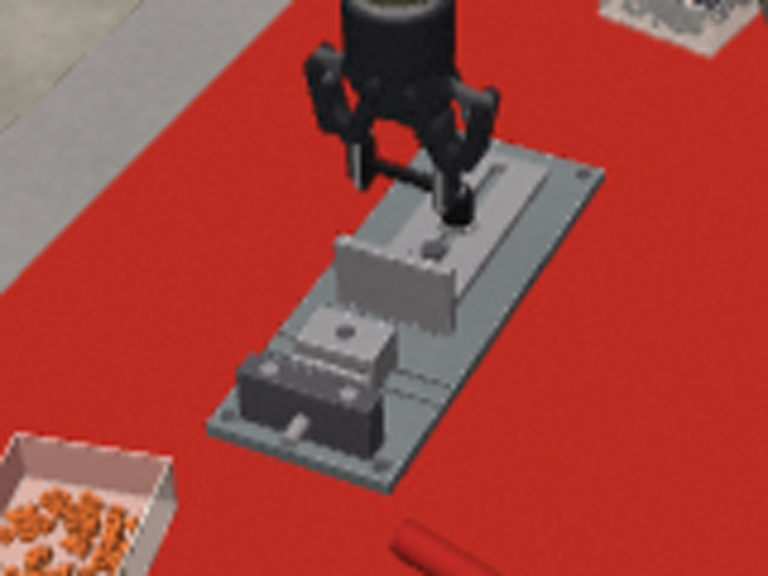

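View pics/w5.png

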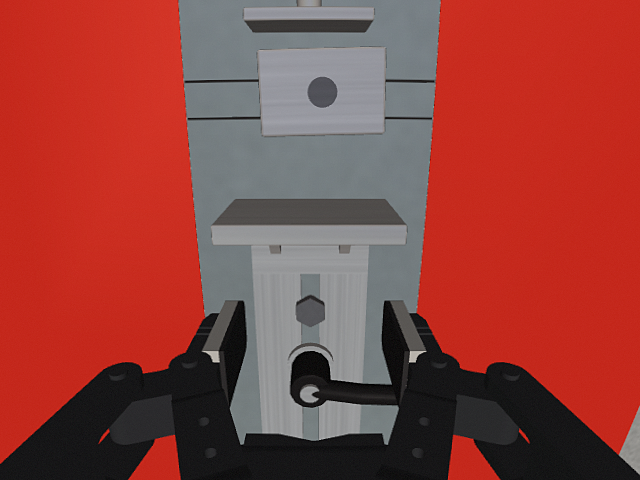

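Those calls were refused because every row needs an angular entry, so nothing moved. I'll resend them in full.

>>> {"fn": "servo_tool", "kwargs": {"commands": [{"linear":[0,-0.5,10],"angular":[0,0,0],"gripper":0.27},{"linear":[0,-0.5,22],"angular":[0,0,0],"gripper":0.27},{"linear":[0,-0.5,34],"angular":[0,0,0],"gripper":0.27},{"linear":[0,-0.5,46],"angular":[0,0,0],"gripper":0.27},{"linear":[0,-0.5,56],"angular":[0,0,0],"gripper":0.27},{"linear":[0,-0.5,64],"angular":[0,0,0],"gripper":0.27},{"linear":[0,-0.5,64],"angular":[0,0,0],"gripper":0.27},{"linear":[0,-0.5,64],"angular":[0,0,0],"gripper":0.27}]}}

```text
time_s: 5.25
position: [0.5557, 0.0765, 0.0464]
tool_rot: [[-0.036, 0.999, 0.0], [0.999, 0.036, -0.0], [-0.0, 0.0, -1.0]]
ft_force: [0.6, -0.4, -0.6]
grip_width: 0.0546
```

```bash
python3 - <<'E'
from h import *
st=env.observe(); print(st['time_s'],st['position'],st['ft_force'],st['grip_width'])
p=env.get_image("side"); f=p['frame']
u,v=map(int,proj(p,[0.55,0.12,0.05]))
cv2.imwrite("pics/s4.png",cv2.resize(f[v-60:v+60,u-80:u+80],None,fx=4.8,fy=4.8,interpolation=cv2.INTER_CUBIC))
w=env.get_image("wrist"); cv2.imwrite("pics/w6.png",w['frame'])
E
```

```text
5.25 [0.55573769 0.07647108 0.04638067] [ 0.55430701 -0.40565656 -0.57014671] 0.05464636103161575
```

View pics/s4.png

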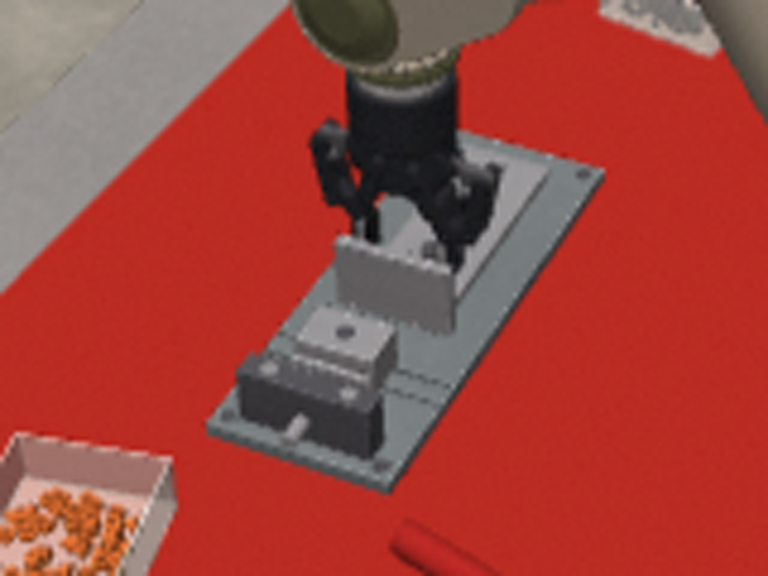

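View pics/w6.png

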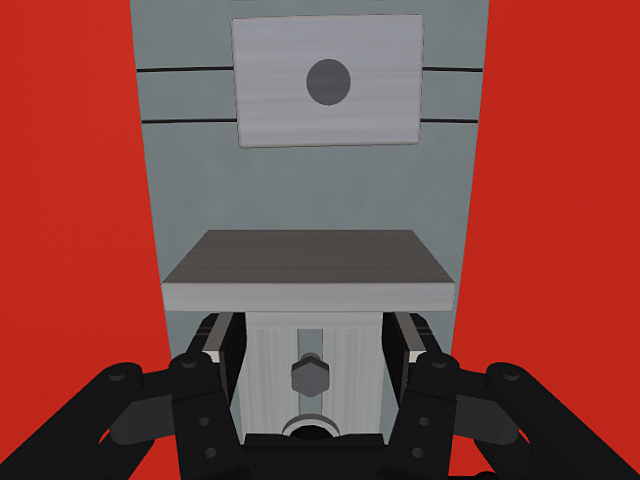

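The fingers straddle the gussets behind the flange, with the pads at columns 225 and 405 and the flange spanning 162–455. Now advancing.

>>> {"fn": "servo_tool", "kwargs": {"commands": [{"linear":[2,0,0],"angular":[0,0,0],"gripper":0.27},{"linear":[4,0,0],"angular":[0,0,0],"gripper":0.27},{"linear":[6,0,0],"angular":[0,0,0],"gripper":0.27},{"linear":[7,0,0],"angular":[0,0,0],"gripper":0.27},{"linear":[8,0,0],"angular":[0,0,0],"gripper":0.27},{"linear":[9,0,0],"angular":[0,0,0],"gripper":0.27},{"linear":[10,0,0],"angular":[0,0,0],"gripper":0.27},{"linear":[11,0,0],"angular":[0,0,0],"gripper":0.27},{"linear":[12,0,0],"angular":[0,0,0],"gripper":0.27},{"linear":[13,0,0],"angular":[0,0,0],"gripper":0.27},{"linear":[14,0,0],"angular":[0,0,0],"gripper":0.27},{"linear":[16,0,0],"angular":[0,0,0],"gripper":0.27},{"linear":[18,0,0],"angular":[0,0,0],"gripper":0.27},{"linear":[20,0,0],"angular":[0,0,0],"gripper":0.27}]}}

```text
time_s: 6.75
position: [0.5549, 0.0967, 0.0464]
tool_rot: [[-0.036, 0.999, 0.0], [0.999, 0.036, 0.0], [0.0, 0.0, -1.0]]
ft_force: [0.4, -3.3, -0.5]
grip_width: 0.0542
```

>>> {"fn": "servo_tool", "kwargs": {"commands": [{"linear":[2,0,0],"angular":[0,0,0],"gripper":0.27},{"linear":[4,0,0],"angular":[0,0,0],"gripper":0.27},{"linear":[6,0,0],"angular":[0,0,0],"gripper":0.27},{"linear":[8,0,0],"angular":[0,0,0],"gripper":0.27},{"linear":[10,0,0],"angular":[0,0,0],"gripper":0.27}]}}

```text
time_s: 7.25
position: [0.5545, 0.1066, 0.0463]
tool_rot: [[-0.036, 0.999, -0.0], [0.999, 0.036, 0.0], [0.0, -0.0, -1.0]]
ft_force: [0.7, -2.3, -0.1]
grip_width: 0.054
```

```bash
python3 - <<'E'
from h import *
st=env.observe(); print(st['time_s'],st['position'],st['ft_force'],st['grip_width'])
w=env.get_image("wrist"); cv2.imwrite("pics/w7.png",w['frame'])
E
```

```text
7.25 [0.5545039  0.10664441 0.04631013] [ 0.65649884 -2.2537585  -0.12813053] 0.053995959930019356
```

View pics/w7.png

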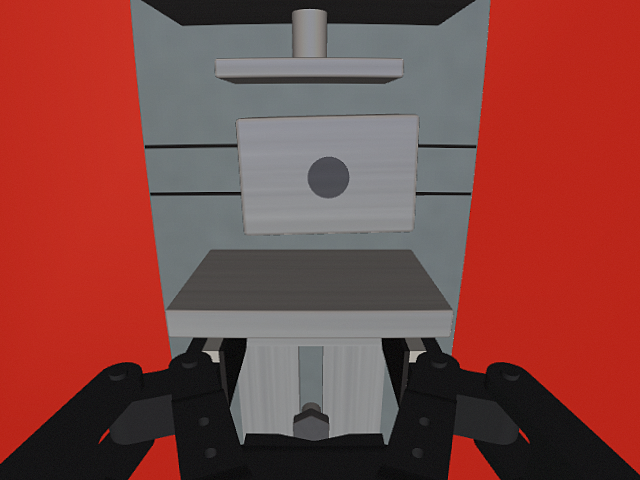

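```bash
python3 - <<'E'
from h import *
st=env.observe(); p=env.get_image("wrist"); T=wristT(p,st)
P=lambda u,v,z:at(p,u,v,z,T)
print("pad bot",P(310,84,.012),P(310,84,.016),"pad top",P(310,78,.046))
print("fence front bottom",P(310,250,.012)," top",P(310,309.5,.07))
print("blk", P(238,119,.046),P(417,114,.046),P(245,234,.046),P(411,231,.046))
print("lines",P(220,194,.012),P(220,146,.012))
E
```

```text
pad bot [0.55144868 0.19761263 0.012     ] [0.55149237 0.19735472 0.016     ] pad top [0.55176027 0.19721432 0.046     ]
fence front bottom [0.5537305  0.12827592 0.012     ]  top [0.55418611 0.12968634 0.07      ]
blk [0.52907209 0.18403788 0.046     ] [0.58641491 0.18773998 0.046     ] [0.53080917 0.14542511 0.046     ] [0.58856813 0.14857249 0.046     ]
lines [0.51458758 0.15217202 0.012     ] [0.5152032  0.17230701 0.012     ]
```

>>> {"fn": "servo_tool", "kwargs": {"commands": [{"linear":[2,0,0],"angular":[0,0,0],"gripper":0.27},{"linear":[4,0,0],"angular":[0,0,0],"gripper":0.27},{"linear":[6,0,0],"angular":[0,0,0],"gripper":0.27},{"linear":[8,0,0],"angular":[0,0,0],"gripper":0.27},{"linear":[10,0,0],"angular":[0,0,0],"gripper":0.27},{"linear":[12,0,0],"angular":[0,0,0],"gripper":0.27},{"linear":[14,0,0],"angular":[0,0,0],"gripper":0.27},{"linear":[15,0,0],"angular":[0,0,0],"gripper":0.27},{"linear":[16,0,0],"angular":[0,0,0],"gripper":0.27},{"linear":[17,0,0],"angular":[0,0,0],"gripper":0.27},{"linear":[18,0,0],"angular":[0,0,0],"gripper":0.27},{"linear":[19,0,0],"angular":[0,0,0],"gripper":0.27},{"linear":[20,0,0],"angular":[0,0,0],"gripper":0.27},{"linear":[21,0,0],"angular":[0,0,0],"gripper":0.27},{"linear":[22,0,0],"angular":[0,0,0],"gripper":0.27}]}}

```text
time_s: 8.85
position: [0.5538, 0.1285, 0.0463]
tool_rot: [[-0.036, 0.999, 0.0], [0.999, 0.036, -0.0], [-0.0, 0.0, -1.0]]
ft_force: [0.1, -4.5, -0.5]
grip_width: 0.0542
```

```bash
python3 - <<'E'
from h import *
st=env.observe(); print(st['time_s'],st['position'],st['ft_force'],st['grip_width'])
w=env.get_image("wrist"); cv2.imwrite("pics/w8.png",w['frame'])
E
```

```text
8.85 [0.55375785 0.12849162 0.04631533] [ 0.0812932  -4.46608821 -0.47322576] 0.054214416898839615
```

View pics/w8.png

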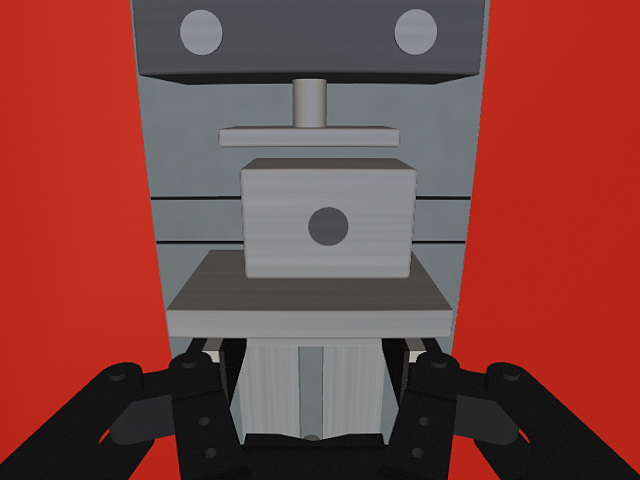

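>>> {"fn": "servo_tool", "kwargs": {"commands": [{"linear":[0.6,0,0],"angular":[0,0,0],"gripper":0.27},{"linear":[1.2,0,0],"angular":[0,0,0],"gripper":0.27},{"linear":[1.8,0,0],"angular":[0,0,0],"gripper":0.27},{"linear":[2.4,0,0],"angular":[0,0,0],"gripper":0.27},{"linear":[3,0,0],"angular":[0,0,0],"gripper":0.27},{"linear":[3.5,0,0],"angular":[0,0,0],"gripper":0.27},{"linear":[4,0,0],"angular":[0,0,0],"gripper":0.27}]}}

```text
time_s: 9.6
position: [0.5536, 0.1325, 0.0463]
tool_rot: [[-0.036, 0.999, -0.0], [0.999, 0.036, -0.0], [-0.0, -0.0, -1.0]]
ft_force: [-1.1, -3.8, -0.0]
grip_width: 0.0542
```

```bash
python3 - <<'E'
from h import *
st=env.observe(); w=env.get_image("wrist");T=wristT(w,st); cv2.imwrite("pics/w9.png",cv2.resize(w['frame'][80:320,150:480],None,fx=2.4,fy=2.4,interpolation=cv2.INTER_CUBIC))
print(st['ft_force'],st['position'])
E
```

```text
[-1.09818787 -3.79950553 -0.00592321] [0.55359129 0.13248798 0.04631725]
```

View pics/w9.png

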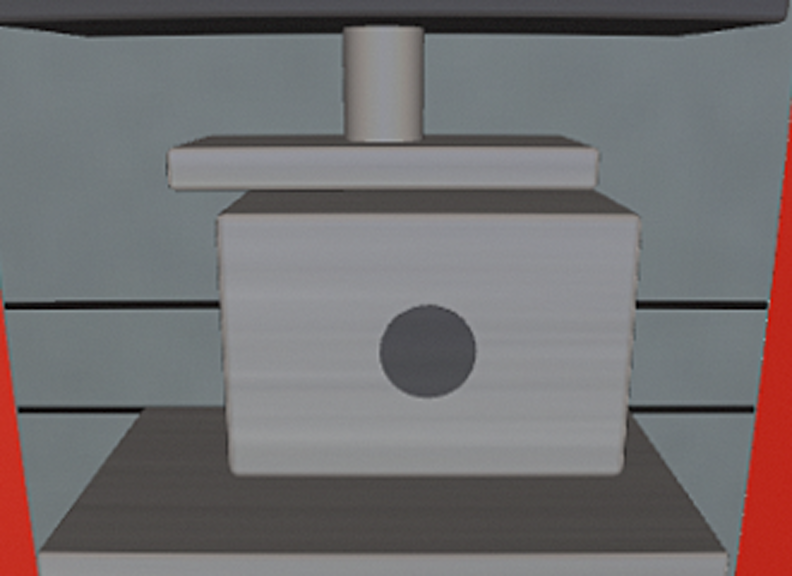

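>>> {"fn": "servo_tool", "kwargs": {"commands": [{"linear":[0.3,0,0],"angular":[0,0,0],"gripper":0.27},{"linear":[0.6,0,0],"angular":[0,0,0],"gripper":0.27},{"linear":[0.9,0,0],"angular":[0,0,0],"gripper":0.27},{"linear":[1.2,0,0],"angular":[0,0,0],"gripper":0.27}]}}

```text
time_s: 10.05
position: [0.5536, 0.1336, 0.0463]
tool_rot: [[-0.036, 0.999, -0.0], [0.999, 0.036, -0.0], [-0.0, -0.0, -1.0]]
ft_force: [0.3, -4.2, 1.1]
grip_width: 0.054
```

>>> {"fn": "servo_tool", "kwargs": {"commands": [{"linear":[0.2,0,0],"angular":[0,0,0],"gripper":0.27},{"linear":[0.3,0,0],"angular":[0,0,0],"gripper":0.27}]}}

```text
time_s: 10.25
position: [0.5535, 0.134, 0.0463]
tool_rot: [[-0.036, 0.999, -0.0], [0.999, 0.036, 0.0], [0.0, -0.0, -1.0]]
ft_force: [0.4, -3.3, -0.1]
grip_width: 0.0538
```

>>> {"fn": "servo_tool", "kwargs": {"commands": [{"linear":[0.2,0,0],"angular":[0,0,0],"gripper":0.27},{"linear":[0.3,0,0],"angular":[0,0,0],"gripper":0.27}]}}

```text
time_s: 10.45
position: [0.5535, 0.1343, 0.0463]
tool_rot: [[-0.036, 0.999, -0.0], [0.999, 0.036, -0.0], [-0.0, -0.0, -1.0]]
ft_force: [0.2, -4.6, -1.1]
grip_width: 0.054
```

>>> {"fn": "servo_tool", "kwargs": {"commands": [{"linear":[0.2,0,0],"angular":[0,0,0],"gripper":0.27},{"linear":[0.2,0,0],"angular":[0,0,0],"gripper":0.27}]}}

```text
time_s: 10.65
position: [0.5535, 0.1345, 0.0463]
tool_rot: [[-0.036, 0.999, -0.0], [0.999, 0.036, 0.0], [0.0, -0.0, -1.0]]
ft_force: [-0.6, -3.6, -0.4]
grip_width: 0.0543
```

>>> {"fn": "servo_tool", "kwargs": {"commands": [{"linear":[0.2,0,0],"angular":[0,0,0],"gripper":0.27},{"linear":[0.2,0,0],"angular":[0,0,0],"gripper":0.27}]}}

```text
time_s: 10.85
position: [0.5535, 0.1347, 0.0463]
tool_rot: [[-0.036, 0.999, -0.0], [0.999, 0.036, 0.0], [0.0, -0.0, -1.0]]
ft_force: [0.7, -3.5, -1.0]
grip_width: 0.0543
```

```bash
python3 - <<'E'
from h import *
st=env.observe(); w=env.get_image("wrist");T=wristT(w,st); cv2.imwrite("pics/w10.png",cv2.resize(w['frame'][80:320,150:480],None,fx=2.4,fy=2.4,interpolation=cv2.INTER_CUBIC))
print(st['ft_force'],st['position'])
E
```

```text
[ 0.74321601 -3.52052209 -1.02955981] [0.55350222 0.13467874 0.04630766]
```

View pics/w10.png

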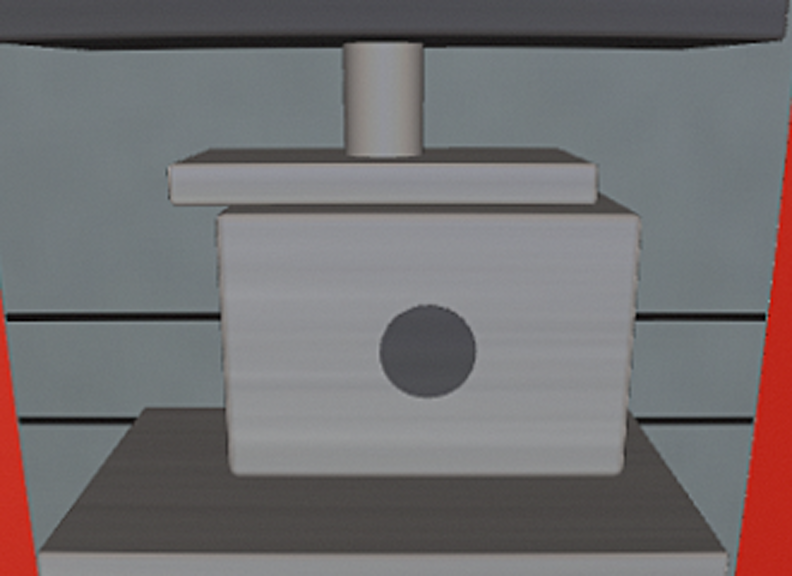

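>>> {"fn": "servo_tool", "kwargs": {"commands": [{"linear":[0.15,0,0],"angular":[0,0,0],"gripper":0.27},{"linear":[0.25,0,0],"angular":[0,0,0],"gripper":0.27}]}}

```text
time_s: 11.1
position: [0.5535, 0.1349, 0.0463]
tool_rot: [[-0.036, 0.999, 0.0], [0.999, 0.036, 0.0], [0.0, 0.0, -1.0]]
ft_force: [-0.4, -3.3, -0.3]
grip_width: 0.0546
```

>>> {"fn": "servo_tool", "kwargs": {"commands": [{"linear":[0.15,0,0],"angular":[0,0,0],"gripper":0.27},{"linear":[0.2,0,0],"angular":[0,0,0],"gripper":0.27}]}}

```text
time_s: 11.3
position: [0.5535, 0.1351, 0.0463]
tool_rot: [[-0.036, 0.999, 0.0], [0.999, 0.036, -0.0], [-0.0, 0.0, -1.0]]
ft_force: [0.5, -4.1, -0.8]
grip_width: 0.0543
```

>>> {"fn": "servo_tool", "kwargs": {"commands": [{"linear":[0.15,0,0],"angular":[0,0,0],"gripper":0.27},{"linear":[0.2,0,0],"angular":[0,0,0],"gripper":0.27}]}}

```text
time_s: 11.5
position: [0.5535, 0.1353, 0.0463]
tool_rot: [[-0.036, 0.999, 0.0], [0.999, 0.036, -0.0], [-0.0, 0.0, -1.0]]
ft_force: [0.1, -4.2, -1.4]
grip_width: 0.0544
```

>>> {"fn": "servo_tool", "kwargs": {"commands": [{"linear":[0.15,0,0],"angular":[0,0,0],"gripper":0.27},{"linear":[0.2,0,0],"angular":[0,0,0],"gripper":0.27}]}}

```text
time_s: 11.7
position: [0.5535, 0.1355, 0.0463]
tool_rot: [[-0.036, 0.999, -0.0], [0.999, 0.036, -0.0], [-0.0, -0.0, -1.0]]
ft_force: [0.7, -3.8, -1.3]
grip_width: 0.0543
```

>>> {"fn": "servo_tool", "kwargs": {"commands": [{"linear":[0.15,0,0],"angular":[0,0,0],"gripper":0.27},{"linear":[0.2,0,0],"angular":[0,0,0],"gripper":0.27}]}}

```text
time_s: 11.9
position: [0.5535, 0.1355, 0.0463]
tool_rot: [[-0.036, 0.999, -0.0], [0.999, 0.036, -0.0], [-0.0, -0.0, -1.0]]
ft_force: [0.1, -5.6, -0.6]
grip_width: 0.0541
```

>>> {"fn": "servo_tool", "kwargs": {"commands": [{"linear":[0.15,0,0],"angular":[0,0,0],"gripper":0.27},{"linear":[0.2,0,0],"angular":[0,0,0],"gripper":0.27}]}}

```text
time_s: 12.1
position: [0.5535, 0.1355, 0.0463]
tool_rot: [[-0.036, 0.999, -0.0], [0.999, 0.036, -0.001], [-0.001, -0.0, -1.0]]
ft_force: [-1.1, -7.4, -1.2]
grip_width: 0.0543
```

```bash
python3 - <<'E'
from h import *
w=env.get_image("side"); u,v=map(int,proj(w,[0.55,0.17,0.04])); cv2.imwrite("pics/s5.png",cv2.resize(w['frame'][v-30:v+30,u-40:u+40],None,fx=10,fy=10,interpolation=cv2.INTER_CUBIC))
E
```

```text
(no output)
```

View pics/s5.png

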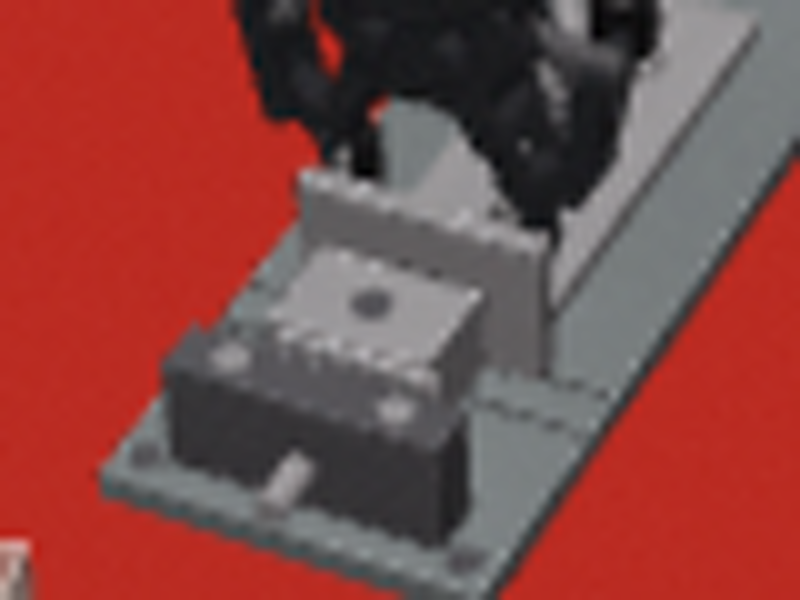

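>>> {"fn": "servo_tool", "kwargs": {"commands": [{"linear":[0.15,0,0],"angular":[0,0,0],"gripper":0.27},{"linear":[0.3,0,0],"angular":[0,0,0],"gripper":0.27},{"linear":[0.3,0,0],"angular":[0,0,0],"gripper":0.27}]}}

```text
time_s: 12.45
position: [0.5535, 0.1355, 0.0463]
tool_rot: [[-0.036, 0.999, -0.0], [0.999, 0.036, -0.001], [-0.001, -0.0, -1.0]]
ft_force: [-0.2, -8.3, 0.4]
grip_width: 0.0544
```

>>> {"fn": "servo_tool", "kwargs": {"commands": [{"linear":[0.15,0,0],"angular":[0,0,0],"gripper":0.27},{"linear":[0.3,0,0],"angular":[0,0,0],"gripper":0.27},{"linear":[0.3,0,0],"angular":[0,0,0],"gripper":0.27}]}}

```text
time_s: 12.75
position: [0.5535, 0.1355, 0.0463]
tool_rot: [[-0.036, 0.999, -0.0], [0.999, 0.036, -0.002], [-0.002, -0.0, -1.0]]
ft_force: [-0.0, -10.1, -0.4]
grip_width: 0.054
```

>>> {"fn": "servo_tool", "kwargs": {"commands": [{"linear":[0.0,0,0],"angular":[0,0,0],"gripper":0.27},{"linear":[0.0,0,0],"angular":[0,0,0],"gripper":0.27}]}}

```text
time_s: 12.95
position: [0.5535, 0.1355, 0.0463]
tool_rot: [[-0.036, 0.999, -0.0], [0.999, 0.036, -0.002], [-0.002, -0.0, -1.0]]
ft_force: [-0.9, -10.2, 0.2]
grip_width: 0.0539
```

>>> {"fn": "servo_tool", "kwargs": {"commands": [{"linear":[0.1,0,0],"angular":[0,0,0],"gripper":0.27},{"linear":[0.2,0,0],"angular":[0,0,0],"gripper":0.27},{"linear":[0.2,0,0],"angular":[0,0,0],"gripper":0.27},{"linear":[0.2,0,0],"angular":[0,0,0],"gripper":0.27},{"linear":[0.2,0,0],"angular":[0,0,0],"gripper":0.27}]}}

```text
time_s: 13.45
position: [0.5535, 0.1355, 0.0463]
tool_rot: [[-0.036, 0.999, -0.0], [0.999, 0.036, -0.002], [-0.002, -0.0, -1.0]]
ft_force: [-0.4, -10.7, -0.8]
grip_width: 0.0541
```

>>> {"fn": "servo_tool", "kwargs": {"commands": [{"linear":[0,0,0],"angular":[0,0,0],"gripper":0.27},{"linear":[0,0,0],"angular":[0,0,0],"gripper":0.27},{"linear":[0,0,0],"angular":[0,0,0],"gripper":0.27},{"linear":[0,0,0],"angular":[0,0,0],"gripper":0.27}]}}

```text
time_s: 13.85
position: [0.5535, 0.1355, 0.0463]
tool_rot: [[-0.036, 0.999, -0.0], [0.999, 0.036, -0.002], [-0.002, -0.0, -1.0]]
ft_force: [-0.5, -11.7, -0.6]
grip_width: 0.054
```

Held 10–12 N for about a second. Now I'll back off, lift, shut the gripper and go to the +y side of the lever ball.

>>> {"fn": "servo_tool", "kwargs": {"commands": [{"linear":[-1,0,0],"angular":[0,0,0],"gripper":0.27},{"linear":[-3,0,0],"angular":[0,0,0],"gripper":0.27},{"linear":[-8,0,0],"angular":[0,0,0],"gripper":0.27},{"linear":[-10,0,-15],"angular":[0,0,0],"gripper":0.27},{"linear":[-10,0,-40],"angular":[0,0,0],"gripper":0.27},{"linear":[-10,0,-65],"angular":[0,0,0],"gripper":0.27},{"linear":[-20,10,-80],"angular":[0,0,0],"gripper":-1},{"linear":[-45,30,-80],"angular":[0,0,0],"gripper":-1},{"linear":[-70,50,-80],"angular":[0,0,0],"gripper":-1},{"linear":[-95,68,-80],"angular":[0,0,0],"gripper":-1},{"linear":[-110,77,-80],"angular":[0,0,0],"gripper":-1},{"linear":[-110,77,-80],"angular":[0,0,0],"gripper":-1},{"linear":[-110,77,-80],"angular":[0,0,0],"gripper":-1}]}}

```text
time_s: 15.15
position: [0.6338, 0.0301, 0.1261]
tool_rot: [[-0.036, 0.999, -0.001], [0.999, 0.036, 0.001], [0.001, -0.001, -1.0]]
ft_force: [0.7, 0.8, -0.6]
grip_width: 0.0004
```

```bash
python3 - <<'E'
from h import *
st=env.observe(); w=env.get_image("wrist"); cv2.imwrite("pics/w11.png",w['frame'])
print(st['ft_force'],st['position'],st['q'])
p=env.get_image("side"); f=p['frame']
u,v=map(int,proj(p,[0.57,0.07,0.05]))
cv2.imwrite("pics/s6.png",cv2.resize(f[v-75:v+60,u-90:u+90],None,fx=4.4,fy=4.4,interpolation=cv2.INTER_CUBIC))
E
```

```text
[ 0.69612004  0.78314926 -0.63103816] [0.63376725 0.03005632 0.12610906] [-7.96892655e+00  3.57178306e+01  6.98860068e+01  3.11365114e-02
  7.44522067e+01 -1.00368433e+01]
```

View pics/w11.png

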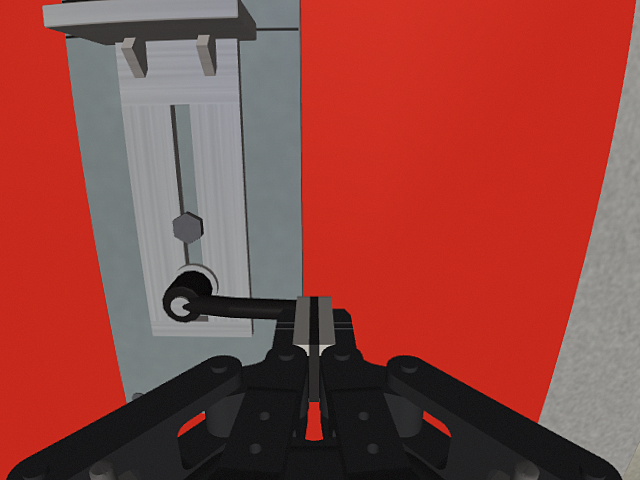

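View pics/s6.png

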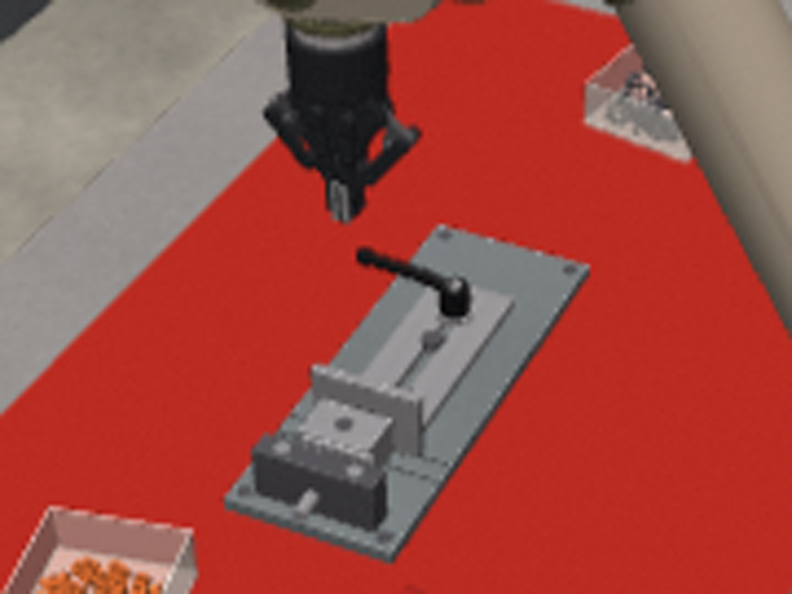

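```bash
python3 - <<'E'
from h import *
st=env.observe(); p=env.get_image("wrist"); T=wristT(p,st)
P=lambda u,v,z:at(p,u,v,z,T)
print("hub",P(180,304,.06),"bolt",P(187,227,.028),"arm",P(290,308,.055), "flback",P(60,36,.07),P(235,32,.07))
print("jig right edge",P(299,150,.012),P(302,250,.012))
E
```

```text
hub [0.56114017 0.00583565 0.06      ] bolt [0.55771262 0.04138427 0.028     ] arm [0.62272337 0.00335454 0.055     ] flback [0.51636793 0.14234665 0.07      ] [0.5968072  0.14367363 0.07      ]
jig right edge [0.62419909 0.08804771 0.012     ] [0.627827   0.02348626 0.012     ]
```

>>> {"fn": "servo_tool", "kwargs": {"commands": [{"linear":[0,0,15],"angular":[0,0,0],"gripper":-1},{"linear":[0,0,35],"angular":[0,0,0],"gripper":-1},{"linear":[0,0,55],"angular":[0,0,0],"gripper":-1},{"linear":[0,0,70],"angular":[0,0,0],"gripper":-1},{"linear":[0,0,75],"angular":[0,0,0],"gripper":-1},{"linear":[0,0,75],"angular":[0,0,0],"gripper":-1}]}}

```text
time_s: 15.9
position: [0.634, 0.0301, 0.0511]
tool_rot: [[-0.037, 0.999, -0.001], [0.999, 0.037, 0.0], [0.0, -0.001, -1.0]]
ft_force: [0.9, -0.7, 0.3]
grip_width: 0.0004
```

```bash
cat > traj.py <<'E'
from h import *
def traj(a0,a1,n,A=np.array([.5592,.0012]),r=.075,off=.019):
    st=env.observe(); R=np.array(st['tool_rot']); p0=np.array(st['position'])
    yaw0=np.degrees(np.arctan2(R[1,0],R[0,0])); print(st['time_s'],p0.round(4),yaw0.round(2),st['ft_force'].round(1))
    for a in np.linspace(a0,a1,n):
        c,s=np.cos(np.radians(a)),np.sin(np.radians(a))
        q=np.array([*(A+r*np.array([c,s])+off*np.array([-s,c])),.051])
        d=R.T@(q-p0)*1e3
        print(round(a,1),d.round(1).tolist(), "rz",round(-(92.07+a-yaw0),1))
E
python3 -c "
from traj import *
traj(3,-45,17)
st=env.observe()
w=env.get_image('wrist'); cv2.imwrite('pics/w12.png',w['frame'])"
```

```text
15.9 [0.634  0.0301 0.0511] 92.1 [ 0.9 -0.7  0.3]
3.0 [-6.0, -1.1, 0.1] rz -3.0
0.0 [-9.9, -0.1, 0.1] rz 0.0
-3.0 [-13.9, 0.6, 0.1] rz 3.0
-6.0 [-17.9, 1.2, 0.1] rz 6.0
-9.0 [-22.0, 1.5, 0.1] rz 9.0
-12.0 [-26.0, 1.6, 0.1] rz 12.0
-15.0 [-30.1, 1.5, 0.1] rz 15.0
-18.0 [-34.1, 1.2, 0.1] rz 18.0
-21.0 [-38.1, 0.7, 0.1] rz 21.0
-24.0 [-42.1, -0.1, 0.1] rz 24.0
-27.0 [-46.0, -1.0, 0.1] rz 27.0
-30.0 [-49.9, -2.1, 0.1] rz 30.0
-33.0 [-53.8, -3.5, 0.1] rz 33.0
-36.0 [-57.5, -5.0, 0.1] rz 36.0
-39.0 [-61.2, -6.8, 0.1] rz 39.0
-42.0 [-64.7, -8.7, 0.1] rz 42.0
-45.0 [-68.2, -10.8, 0.1] rz 45.0
```

View pics/w12.png

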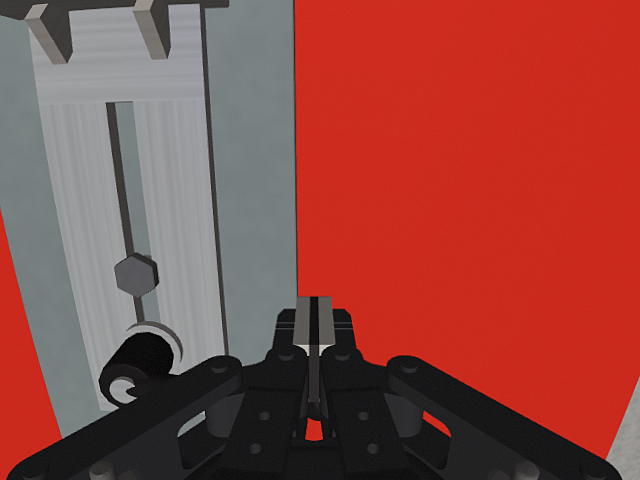

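>>> {"fn": "servo_tool", "kwargs": {"commands": [{"linear":[-6,-0.5,0],"angular":[0,0,0],"gripper":-1},{"linear":[-10,0,0],"angular":[0,0,0],"gripper":-1},{"linear":[-14,0.6,0],"angular":[0,0,3],"gripper":-1},{"linear":[-18,1.2,0],"angular":[0,0,6],"gripper":-1},{"linear":[-22,1.5,0],"angular":[0,0,9],"gripper":-1},{"linear":[-26,1.6,0],"angular":[0,0,12],"gripper":-1},{"linear":[-30,1.5,0],"angular":[0,0,15],"gripper":-1},{"linear":[-34,1.2,0],"angular":[0,0,18],"gripper":-1},{"linear":[-38,0.7,0],"angular":[0,0,21],"gripper":-1}]}}

```text
time_s: 16.85
position: [0.6368, -0.009, 0.0519]
tool_rot: [[0.327, 0.945, 0.001], [0.945, -0.327, -0.0], [0.0, 0.001, -1.0]]
ft_force: [0.9, 0.3, -0.0]
grip_width: -0.0002
```

```bash
python3 -c "
from traj import *
traj(-21,-75,19)
w=env.get_image('wrist'); cv2.imwrite('pics/w13.png',w['frame'])"
```

```text
16.85 [ 0.6368 -0.009   0.0519] 70.91 [ 0.9  0.3 -0. ]
-21.0 [0.8, -1.1, 0.9] rz -0.2
-24.0 [-3.2, -0.3, 0.9] rz 2.8
-27.0 [-7.2, 0.2, 0.9] rz 5.8
-30.0 [-11.2, 0.6, 0.9] rz 8.8
-33.0 [-15.3, 0.7, 0.9] rz 11.8
-36.0 [-19.3, 0.6, 0.9] rz 14.8
-39.0 [-23.4, 0.3, 0.9] rz 17.8
-42.0 [-27.4, -0.2, 0.9] rz 20.8
-45.0 [-31.4, -0.9, 0.9] rz 23.8
-48.0 [-35.3, -1.8, 0.9] rz 26.8
-51.0 [-39.2, -2.9, 0.9] rz 29.8
-54.0 [-43.0, -4.3, 0.9] rz 32.8
-57.0 [-46.8, -5.8, 0.9] rz 35.8
-60.0 [-50.5, -7.5, 0.9] rz 38.8
-63.0 [-54.0, -9.4, 0.9] rz 41.8
-66.0 [-57.5, -11.5, 0.9] rz 44.8
-69.0 [-60.8, -13.8, 0.9] rz 47.8
-72.0 [-64.1, -16.3, 0.9] rz 50.8
-75.0 [-67.2, -18.9, 0.9] rz 53.8
```

View pics/w13.png

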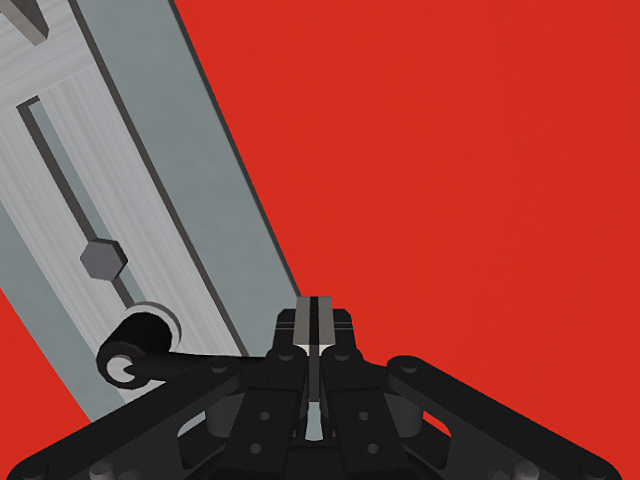

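>>> {"fn": "servo_tool", "kwargs": {"commands": [{"linear":[-3.2,-0.3,0.5],"angular":[0,0,3],"gripper":-1},{"linear":[-7.2,0.2,0.9],"angular":[0,0,6],"gripper":-1},{"linear":[-11.2,0.6,0.9],"angular":[0,0,9],"gripper":-1},{"linear":[-15.3,0.7,0.9],"angular":[0,0,12],"gripper":-1},{"linear":[-19.3,0.6,0.9],"angular":[0,0,15],"gripper":-1},{"linear":[-23.4,0.3,0.9],"angular":[0,0,18],"gripper":-1},{"linear":[-27.4,-0.2,0.9],"angular":[0,0,21],"gripper":-1}]}}

```text
time_s: 17.6
position: [0.6282, -0.0346, 0.0511]
tool_rot: [[0.643, 0.766, 0.003], [0.766, -0.643, -0.0], [0.002, 0.002, -1.0]]
ft_force: [3.6, 1.9, -0.9]
grip_width: 0.0
```

>>> {"fn": "servo_tool", "kwargs": {"commands": [{"linear":[-2,-0.3,0],"angular":[0,0,1.5],"gripper":-1},{"linear":[-4,-0.7,0],"angular":[0,0,3],"gripper":-1}]}}

```text
time_s: 17.8
position: [0.625, -0.0371, 0.0511]
tool_rot: [[0.682, 0.732, 0.002], [0.732, -0.682, -0.0], [0.001, 0.002, -1.0]]
ft_force: [3.8, 0.1, 1.5]
grip_width: 0.0001
```

```bash
python3 -c "
from traj import *
traj(-45,-87,15)"
```

```text
17.8 [ 0.625  -0.0371  0.0511] 47.03 [3.8 0.1 1.5]
-45.0 [-0.4, 1.4, 0.1] rz -0.0
-48.0 [-4.4, 2.1, 0.1] rz 3.0
-51.0 [-8.4, 2.7, 0.1] rz 6.0
-54.0 [-12.5, 3.0, 0.1] rz 9.0
-57.0 [-16.5, 3.1, 0.1] rz 12.0
-60.0 [-20.6, 3.0, 0.1] rz 15.0
-63.0 [-24.6, 2.7, 0.1] rz 18.0
-66.0 [-28.6, 2.2, 0.1] rz 21.0
-69.0 [-32.6, 1.5, 0.1] rz 24.0
-72.0 [-36.6, 0.6, 0.1] rz 27.0
-75.0 [-40.4, -0.6, 0.0] rz 30.0
-78.0 [-44.3, -1.9, 0.0] rz 33.0
-81.0 [-48.0, -3.5, 0.0] rz 36.0
-84.0 [-51.7, -5.2, 0.0] rz 39.0
-87.0 [-55.2, -7.1, 0.0] rz 42.0
```

>>> {"fn": "servo_tool", "kwargs": {"commands": [{"linear":[-2.4,1.5,0],"angular":[0,0,1.5],"gripper":-1},{"linear":[-4.4,2.1,0],"angular":[0,0,3],"gripper":-1},{"linear":[-6.4,2.4,0],"angular":[0,0,4.5],"gripper":-1},{"linear":[-8.4,2.7,0],"angular":[0,0,6],"gripper":-1},{"linear":[-8.4,2.7,0],"angular":[0,0,6],"gripper":-1}]}}

```text
time_s: 18.3
position: [0.6204, -0.045, 0.0505]
tool_rot: [[0.755, 0.656, 0.0], [0.656, -0.755, -0.0], [-0.0, 0.0, -1.0]]
ft_force: [2.1, 2.1, 1.1]
grip_width: -0.0001
```

```bash
python3 -c "
from traj import *
traj(-51,-87,13)
st=env.observe();print('tang',st['tool_rot'].T@st['ft_force'])"
```

```text
18.3 [ 0.6204 -0.045   0.0505] 41.0 [2.1 2.1 1.1]
-51.0 [0.5, 0.6, -0.5] rz -0.1
-54.0 [-3.4, 1.3, -0.5] rz 2.9
-57.0 [-7.5, 1.9, -0.5] rz 5.9
-60.0 [-11.5, 2.2, -0.5] rz 8.9
-63.0 [-15.5, 2.3, -0.5] rz 11.9
-66.0 [-19.6, 2.2, -0.5] rz 14.9
-69.0 [-23.6, 1.9, -0.5] rz 17.9
-72.0 [-27.7, 1.4, -0.5] rz 20.9
-75.0 [-31.6, 0.7, -0.5] rz 23.9
-78.0 [-35.6, -0.2, -0.5] rz 26.9
-81.0 [-39.5, -1.4, -0.5] rz 29.9
-84.0 [-43.3, -2.7, -0.5] rz 32.9
-87.0 [-47.0, -4.2, -0.5] rz 35.9
tang [ 2.99924563 -0.21201577 -1.09621406]
```

Tangential force is 3 N at about −50°, which is a turn of about 1.2 rad. Continuing.

>>> {"fn": "servo_tool", "kwargs": {"commands": [{"linear":[-1.5,0.9,0],"angular":[0,0,1.5],"gripper":-1},{"linear":[-3.4,1.3,0],"angular":[0,0,3],"gripper":-1},{"linear":[-5.5,1.6,0],"angular":[0,0,4.5],"gripper":-1},{"linear":[-7.5,1.9,0],"angular":[0,0,6],"gripper":-1},{"linear":[-9.5,2.1,0],"angular":[0,0,7.5],"gripper":-1},{"linear":[-11.5,2.2,0],"angular":[0,0,9],"gripper":-1},{"linear":[-11.5,2.2,0],"angular":[0,0,9],"gripper":-1}]}}

```text
time_s: 19.0
position: [0.6132, -0.0543, 0.0504]
tool_rot: [[0.848, 0.53, 0.0], [0.53, -0.848, -0.0], [-0.0, 0.0, -1.0]]
ft_force: [2.0, 2.9, 1.7]
grip_width: -0.0
```

```bash
python3 -c "
from traj import *
traj(-60,-96,13)
st=env.observe();print('tang',st['tool_rot'].T@st['ft_force'])"
```

```text
19.0 [ 0.6132 -0.0543  0.0504] 31.98 [2.  2.9 1.7]
-60.0 [0.1, -0.1, -0.6] rz -0.1
-63.0 [-3.9, 0.7, -0.6] rz 2.9
-66.0 [-7.9, 1.2, -0.6] rz 5.9
-69.0 [-12.0, 1.6, -0.6] rz 8.9
-72.0 [-16.0, 1.7, -0.6] rz 11.9
-75.0 [-20.1, 1.6, -0.6] rz 14.9
-78.0 [-24.1, 1.3, -0.6] rz 17.9
-81.0 [-28.1, 0.8, -0.6] rz 20.9
-84.0 [-32.1, 0.1, -0.6] rz 23.9
-87.0 [-36.1, -0.9, -0.6] rz 26.9
-90.0 [-39.9, -2.0, -0.6] rz 29.9
-93.0 [-43.8, -3.3, -0.6] rz 32.9
-96.0 [-47.5, -4.9, -0.6] rz 35.9
tang [ 3.2497845  -1.43237828 -1.65963676]
```

>>> {"fn": "servo_tool", "kwargs": {"commands": [{"linear":[-2,0.4,0],"angular":[0,0,1.5],"gripper":-1},{"linear":[-3.9,0.7,0],"angular":[0,0,3],"gripper":-1},{"linear":[-5.9,1,0],"angular":[0,0,4.5],"gripper":-1},{"linear":[-7.9,1.2,0],"angular":[0,0,6],"gripper":-1},{"linear":[-9.9,1.4,0],"angular":[0,0,7.5],"gripper":-1},{"linear":[-12,1.6,0],"angular":[0,0,9],"gripper":-1},{"linear":[-14,1.7,0],"angular":[0,0,10.5],"gripper":-1},{"linear":[-16,1.7,0],"angular":[0,0,12],"gripper":-1},{"linear":[-16,1.7,0],"angular":[0,0,12],"gripper":-1}]}}

```text
time_s: 19.9
position: [0.6012, -0.0646, 0.0505]
tool_rot: [[0.94, 0.342, 0.002], [0.342, -0.94, -0.001], [0.001, 0.001, -1.0]]
ft_force: [4.8, 1.8, -0.5]
grip_width: -0.0001
```

```bash
python3 -c "
from traj import *
traj(-72,-105,12)
st=env.observe();print('tang',st['tool_rot'].T@st['ft_force'],st['q'])
w=env.get_image('wrist'); cv2.imwrite('pics/w14.png',w['frame'])"
```

```text
19.9 [ 0.6012 -0.0646  0.0505] 20.0 [ 4.8  1.8 -0.5]
-72.0 [-0.6, -0.5, -0.5] rz -0.1
-75.0 [-4.5, 0.2, -0.5] rz 2.9
-78.0 [-8.6, 0.8, -0.5] rz 5.9
-81.0 [-12.6, 1.1, -0.5] rz 8.9
-84.0 [-16.6, 1.2, -0.5] rz 11.9
-87.0 [-20.7, 1.1, -0.5] rz 14.9
-90.0 [-24.7, 0.8, -0.5] rz 17.9
-93.0 [-28.7, 0.3, -0.5] rz 20.9
-96.0 [-32.7, -0.4, -0.5] rz 23.9
-99.0 [-36.7, -1.3, -0.5] rz 26.9
-102.0 [-40.6, -2.5, -0.5] rz 29.9
-105.0 [-44.4, -3.8, -0.5] rz 32.9
tang [ 5.15134037 -0.03884916  0.49210923] [-1.73293555e+01  3.80941698e+01  7.99318177e+01 -1.82748523e-02
  6.18664829e+01  5.26822587e+01]
```

View pics/w14.png

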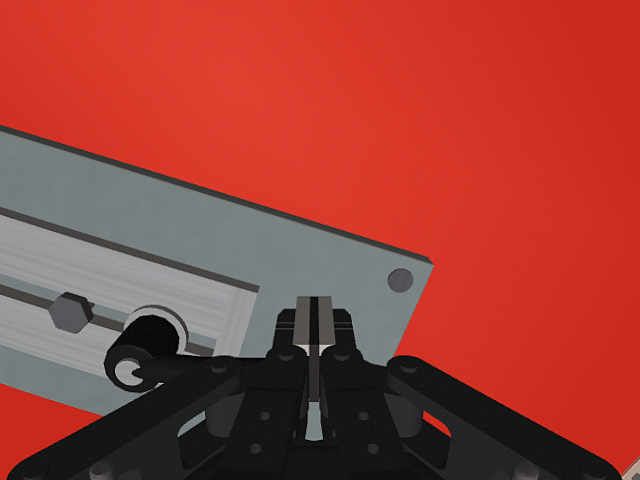

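>>> {"fn": "servo_tool", "kwargs": {"commands": [{"linear":[-2.5,0,0],"angular":[0,0,1.5],"gripper":-1},{"linear":[-4.5,0.2,0],"angular":[0,0,3],"gripper":-1},{"linear":[-6.5,0.5,0],"angular":[0,0,4.5],"gripper":-1},{"linear":[-8.6,0.8,0],"angular":[0,0,6],"gripper":-1},{"linear":[-10.6,1,0],"angular":[0,0,7.5],"gripper":-1},{"linear":[-12.6,1.1,0],"angular":[0,0,9],"gripper":-1},{"linear":[-14.6,1.2,0],"angular":[0,0,10.5],"gripper":-1},{"linear":[-16.6,1.2,0],"angular":[0,0,12],"gripper":-1},{"linear":[-16.6,1.2,0],"angular":[0,0,12],"gripper":-1}]}}

```text
time_s: 20.85
position: [0.5866, -0.0722, 0.0507]
tool_rot: [[0.99, 0.139, 0.003], [0.139, -0.99, -0.002], [0.003, 0.003, -1.0]]
ft_force: [6.7, -2.1, -0.2]
grip_width: -0.0002
```

```bash
python3 -c "
from traj import *
traj(-84,-105,8)
st=env.observe();print('tang',st['tool_rot'].T@st['ft_force'],st['q'])"
```

```text
20.85 [ 0.5866 -0.0722  0.0507] 7.99 [ 6.7 -2.1 -0.2]
-84.0 [-0.6, -0.9, -0.3] rz -0.1
-87.0 [-4.6, -0.1, -0.3] rz 2.9
-90.0 [-8.6, 0.4, -0.3] rz 5.9
-93.0 [-12.6, 0.8, -0.4] rz 8.9
-96.0 [-16.7, 0.9, -0.4] rz 11.9
-99.0 [-20.7, 0.8, -0.4] rz 14.9
-102.0 [-24.7, 0.5, -0.4] rz 17.9
-105.0 [-28.8, -0.0, -0.4] rz 20.9
tang [6.34241175 2.97890674 0.2604103 ] [-1.84546373e+01  3.69973099e+01  8.23892779e+01 -7.10741699e-02
  6.03877191e+01  6.35862453e+01]
```

>>> {"fn": "servo_tool", "kwargs": {"commands": [{"linear":[-2.6,-0.3,0],"angular":[0,0,1.5],"gripper":-1},{"linear":[-4.6,-0.1,0],"angular":[0,0,3],"gripper":-1},{"linear":[-6.6,0.2,0],"angular":[0,0,4.5],"gripper":-1},{"linear":[-8.6,0.4,0],"angular":[0,0,6],"gripper":-1},{"linear":[-8.6,0.4,0],"angular":[0,0,6],"gripper":-1}]}}

```text
time_s: 21.35
position: [0.5786, -0.0743, 0.0509]
tool_rot: [[0.999, 0.035, 0.005], [0.035, -0.999, -0.003], [0.004, 0.003, -1.0]]
ft_force: [8.2, -3.9, -1.8]
grip_width: 0.0002
```

```bash
python3 -c "
from traj import *
st=env.observe();print('tang',st['tool_rot'].T@st['ft_force'],st['position'])"
```

```text
tang [8.09457007 4.16962572 1.82405995] [ 0.57859617 -0.07426307  0.05090644]
```

That's 8 N near the ball, so it's firm. Backing off and lifting clear.

>>> {"fn": "servo_tool", "kwargs": {"commands": [{"linear":[3,0,0],"angular":[0,0,0],"gripper":-1},{"linear":[10,0,0],"angular":[0,0,0],"gripper":-1},{"linear":[20,0,-5],"angular":[0,0,0],"gripper":-1},{"linear":[25,0,-30],"angular":[0,0,0],"gripper":-1},{"linear":[25,0,-65],"angular":[0,0,0],"gripper":-1},{"linear":[25,-20,-105],"angular":[0,0,0],"gripper":-1},{"linear":[25,-50,-145],"angular":[0,0,0],"gripper":-1},{"linear":[25,-90,-180],"angular":[0,0,0],"gripper":-1},{"linear":[25,-130,-190],"angular":[0,0,0],"gripper":-1},{"linear":[25,-140,-190],"angular":[0,0,0],"gripper":-1},{"linear":[25,-140,-190],"angular":[0,0,0],"gripper":-1}]}}

```text
time_s: 22.45
position: [0.5965, 0.0696, 0.2399]
tool_rot: [[0.999, 0.038, -0.002], [0.038, -0.999, -0.0], [-0.002, 0.0, -1.0]]
ft_force: [-0.2, -0.3, 0.2]
grip_width: 0.0004
```

```bash
python3 - <<'E'
from h import *
st=env.observe(); p=env.get_image("wrist"); cv2.imwrite("pics/w15.png",p['frame']); np.save('w15.npy',wristT(p,st))
print(st['time_s'],st['ft_force'],st['position'])
s=env.get_image("side"); u,v=map(int,proj(s,[0.56,0.09,0.04]))
cv2.imwrite("pics/s7.png",cv2.resize(s['frame'][v-60:v+60,u-80:u+80],None,fx=4.8,fy=4.8,interpolation=cv2.INTER_CUBIC))
t=env.get_image("top"); cv2.imwrite("pics/t7.png",t['frame'])
E
```

```text
22.45 [-0.24352777 -0.27665946  0.24914401] [0.59646423 0.06959848 0.23992441]
```

View pics/w15.png

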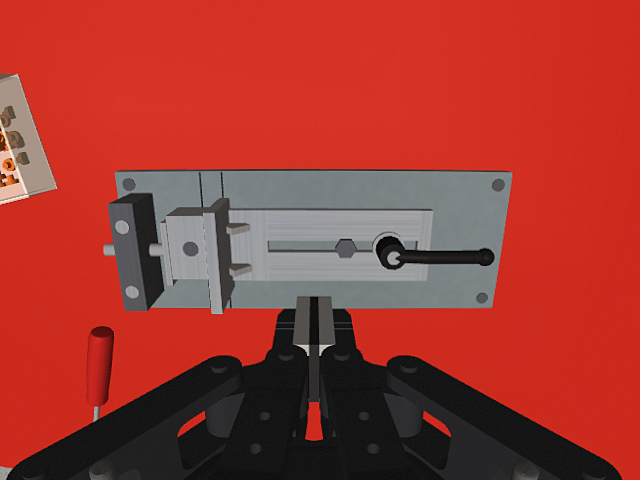

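View pics/s7.png

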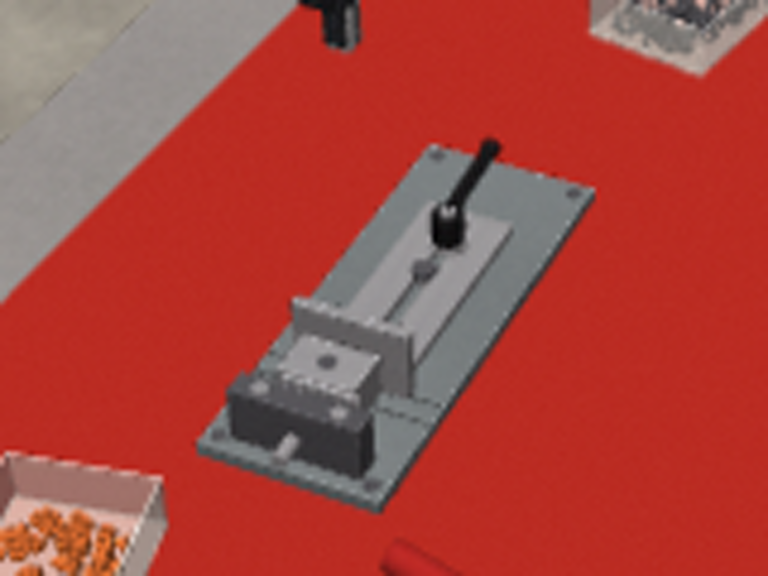

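View pics/t7.png

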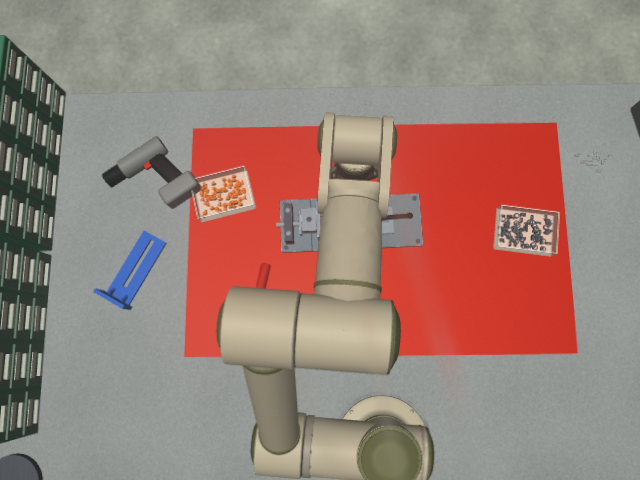

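The fence is against the block (191,248) and the block is against the pad (167,250). The lever points to jig −y, with its ball at (487,257). The trays, screwdriver and blue look-alike look unchanged. One close crop before I hand in.

```bash
python3 - <<'E'
from h import *
f=cv2.imread('pics/w15.png'); cv2.imwrite('pics/w15c.png',cv2.resize(f[180:325,95:255],None,fx=4,fy=4,interpolation=cv2.INTER_CUBIC))
p=env.get_image("wrist");T=np.load('w15.npy')
for n,u,v,z in[("fl front top",205.5,250,.07),("pad edge",172,250,.046),("blk near top",207,250,.046),("ball",487,257,.054)]: print(n,at(p,u,v,z,T))
E
```

```text
fl front top [0.56682661 0.15734504 0.07      ]
pad edge [0.55685559 0.19391679 0.046     ]
blk near top [0.55807837 0.16267551 0.046     ]
ball [ 0.56352338 -0.08136565  0.054     ]
```

View pics/w15c.png

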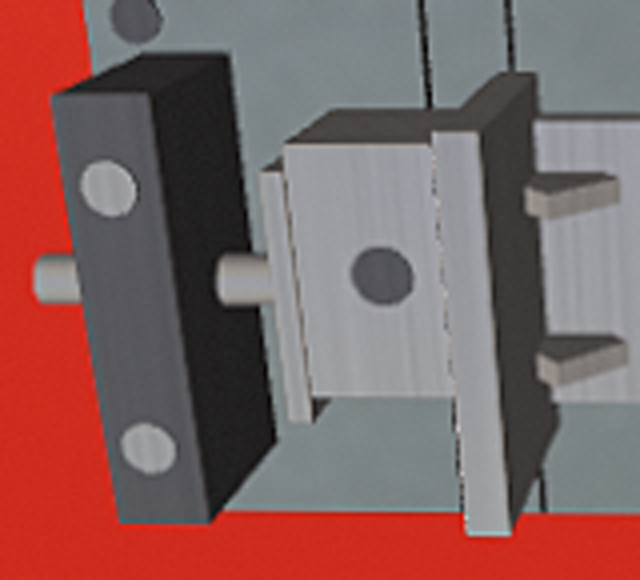

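Front face at world y 0.157, which is between the lines at 0.152 and 0.172. No gaps show, and nothing is touching the robot.

```bash
python3 -c "
from rig import env
print(env.close_job())"
```

```text
the job is handed in; nothing more can be done
None
```

The fence is nipped squarely on the setting block against the stop's pad and clamped there. The job was handed in at about 23 s of the 67 s allowed, and no verdict was reported.

- **Pressing home:** I pushed the fence's flange with both fingers either side of its gussets. The sliding resistance was about 2.5–4 N. The pad was felt at TCP y 0.1355. The push was held at 10–12 N for about 1 s; the highest reading was 11.7 N, but I only got readings at the end of each short move.
- **Clamping:** I swung the lever clockwise from about 0.34 rad to about 1.9 rad. The push near the ball rose from about 3 N to 8 N by the end, and 5 N counts as firm. I then backed off and lifted clear.
- **Last checks:**
  - The close crop shows the fence, block and pad touching squarely with no gap.
  - The fence's front face is between the scribed lines.
  - The force on the tool is about zero.
  - The trays and the blue look-alike look unmoved. So does what shows of the screwdriver; the arm hid part of it in the final top view.
- **What failed or disagreed:**
  - Two early move calls were refused for a missing field and moved nothing.
  - In the last picture my pixel estimate for the pad's face was about 3 mm off the earlier ones (0.194 against 0.197).
  - The lever's angle is worked out from the tool's path; the final picture agrees only roughly.

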